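# Stack two hub sets on their assembly posts

### The arm

A 7-joint arm with a two-finger parallel gripper is mounted at the origin on the work surface. World frame = base frame: x ahead of the robot, y to its left, z up, the work surface at z = 0. Lengths are in mm, angles in rad, forces in N, time in s.
With the tool pointing down it reaches from about 400 to 875 mm from the base axis. Payload 4.4 kg.
Tool frame: the origin (TCP) lies between the finger pads; the fingertips stand 19 mm ahead of it and the grasp point (between the pads) is the TCP; z points along the fingers, y is the direction in which the jaws open and shut (so a half turn about z gives the same grasp; the last joint's range is limited). The gripper opens to 85 mm and grips with 20 to 120 N. Pads are 22 mm wide; open, the fingers measure 114 mm over their backs; the gripper's body (76 mm by 85 mm) begins 54 mm behind the grasp point. The pads swing forward as they close: fully open they stand 13 mm farther back than shut.
Start: joints at [1.152, 0.628, 0.038, 1.517, -0.027, 0.996, -0.02], TCP at [224.62, -609.97, 250.313] pointing down, gripper open.
Joint ranges: [-3.06, 3.06], [-0.37, 2.12], [-1.25, 1.32], [0.18, 2.47], [-1.1, 4.24], [0.23, 1.98], [-2.94, 2.94]. Speed limits (rad/s): [2.57, 2.57, 3.14, 3.14, 3.14, 3.14, 3.14].

### API

Orientations are given as [roll, pitch, yaw] about the fixed x, y, z axes, in that order (R = Rz(yaw) Ry(pitch) Rx(roll)).
In Python, from plant import status, grab_frame, ctrl gives the robot as it stands.
- The arm moves only by the tool move_arm, never from a script. Its argument "deltas" is one flat list of numbers, 5 for each row, row after row: the closure in counts, from 0 (fully open) to 255 (shut), then the shift along the world's x, y, z in mm, then the turn about the world's z in rad. In form: [fingers, tx, ty, tz, roll, fingers, tx, ty, tz, roll, ...]. A call has 1 to 8 rows; each row is the pose to reach, as a shift and turn from the pose measured when the call began; what a row does not reach only later rows make up. A row lasts 1/12 s, in which the tool goes at most 41.7 mm and 7.16 degrees, less where a joint would pass 70% of its speed; a pose out of reach is approached as far as the arm can. A call with a gripper value outside its range is refused whole. The fingers move at their own pace and stop on an object; "force" is the grip in N (left out, the last holds). Time passes only in rows, so rows that repeat a pose let the fingers close. It gives the time, the measured TCP pose, the force and the opening at its end, in the units of the state.
- status.read_state(): the state, without advancing time (a new reading comes with each control period).
- grab_frame(name): name is "scene" or "top"; returns a dict with "color" (420x560x3 uint8, red, green, blue), "fx", "fy", "cx", "cy" (pixels), "distortion" ([k1, k2, p1, p2, k3] as OpenCV has them; the pictures are not rectified), "rvec" (rotation vector, rad) and "tvec" (3), from world to camera coordinates, as OpenCV has them. Camera axes: x right, y down, z forward; pixel columns grow to the right and rows downward; lengths in mm; the calibration is good to about 2 mm. A picture is of the moment at which its call begins. There is no depth.
- ctrl.finish_job(): hands the job in, once; it reports no verdict.
The state is a dict: "clock": time; "qpos": joint angles; "dq": joint speeds; "joint_torque": joint torques, N m; "ee_pos": TCP position; "tool_rot": TCP orientation; "wrist_force": force on the tool from outside, world axes, zero at the start; "moment": the same for the moment, N m; "gripper_width": opening from 0.0 (shut) to 1.0 (fully open).
Only numpy, scipy, OpenCV 4.12 (cv2) and the standard library are available. Lean on these libraries where they do the work, as an engineer would, in place of code of your own. Each camera call takes 0.05 s, during which the arm holds its last target.

### The job

Lay out the two hub sets for the moped on their assembly posts: over the post with the blue base put the black rubber ring first, then the brass sprocket with its narrow hub upwards, then the red collar; over the post with the yellow base put the steel bearing first and then the green sleeve. Every part must sit over its post, flat on what lies beneath it, and be let go. Leave the small socket, the spark plug and the screwdriver where they lie.

Things in the scene. Friction and masses are not known exactly. Their poses are not given: they have to be found in the camera images.
- blue_stand_base (a point): Upright round steel post, 15 mm in diameter with a tapered tip, fixed on a square blue base plate 96 x 96 mm and 10 mm thick; the stand is fastened to the bench. Point: on the post's axis at the plate's top face, 10 mm above the bench, where the lowest part comes to rest; the post's tip is 44 mm above this point. z up, x and y along the plate's edges.
- yellow_stand_base (a point): Upright round steel post, 15 mm in diameter with a tapered tip, fixed on a square yellow base plate 96 x 96 mm and 10 mm thick; the stand is fastened to the bench. Point: on the post's axis at the plate's top face, 10 mm above the bench, where the lowest part comes to rest; the post's tip is 30 mm above this point. z up, x and y along the plate's edges.
- damper_center (a point): Black rubber damper ring: outside diameter 64 mm, bore 22 mm, 14 mm high. Loose; it starts lying flat on the bench. Point: its centre, half-way up, on the bore axis; z along that axis.
- sprocket_center (a point): Brass-coloured chain sprocket, 20 mm high overall: below, a toothed disc 64 mm across the teeth and 7 mm thick; above it a round hub 36 mm in diameter and 13 mm high, by which it can be gripped. Bore 22 mm right through. Loose; it starts flat on the bench with the hub upwards. Point: on the bore axis, half-way up (10 mm above its underside); z along the axis towards the hub end.
- collar_center (a point): Red collar: plain ring, outside diameter 40 mm, bore 22 mm, 16 mm high. Loose; it starts lying flat on the bench. Point: its centre, half-way up, on the bore axis; z along that axis.
- bearing_center (a point): Steel wheel bearing, bright ring with a black seal band on its face: outside diameter 50 mm, bore 22 mm (the bore is open; nothing turns), 16 mm high. Loose; it starts lying flat on the bench. Point: its centre, half-way up, on the bore axis; z along that axis.
- sleeve_center (a point): Green sleeve: plain ring, outside diameter 36 mm, bore 22 mm, 20 mm high. Loose; it starts lying flat on the bench. Point: its centre, half-way up, on the bore axis; z along that axis.
- socket_center (a point): Bystander: small upright steel socket, 24 mm in diameter, 28 mm high, loose among the parts. Point: its centre. Not to be moved.
- plug_center (a point): Bystander: spark plug lying on its side on the left of the bench, 80 mm long, 21 mm thick at its hexagon. Point: on its axis near the middle, 10 mm above the bench; x along it. Not to be moved.
- screwdriver_grip (a point): Bystander: screwdriver with an orange handle lying on the right of the bench, 170 mm long. Point: middle of its handle; x along it towards the tip. Not to be moved.
Things that resemble listed ones, but are neither listed nor needed, are in the scene too. There is more than one size of the part that bears sprocket_center; the job needs the smaller. What is shaped like the part that bears damper_center but pink is not meant.

How it is judged (in metres and radians):
At the end, for the whole second after the job is handed in: From the plates up: blue stand rubber ring, sprocket (hub up), red collar; yellow stand bearing, sleeve. All at rest, centres within 7 mm of the post axis and within 4 mm of closed-stack heights above the plate (7, 24, 42; 8, 26 mm); sprocket tilted under 0.15 rad (horizontal distance between each of damper_center, sprocket_center, collar_center and blue_stand_base below 0.007 m and z of damper_center in the frame of blue_stand_base between 0.003 and 0.011 m and linear speed of each of damper, sprocket, collar, bearing, sleeve below 0.02 m/s and z of sprocket_center in the frame of blue_stand_base between 0.02 and 0.028 m and z of collar_center in the frame of blue_stand_base between 0.038 and 0.046 m and horizontal distance between each of bearing_center, sleeve_center and yellow_stand_base below 0.007 m and z of bearing_center in the frame of yellow_stand_base between 0.004 and 0.012 m and z of sleeve_center in the frame of yellow_stand_base between 0.022 and 0.03 m and angle between sprocket_center's own z axis and vertical below 0.15 rad); the robot touches nothing.
It fails at once if the socket is moved by more than 30 mm (distance of socket_center from where it was at the start of the episode above 0.03 m).
It fails at once if the spark plug is moved by more than 30 mm (distance of plug_center from where it was at the start of the episode above 0.03 m).
It fails at once if the screwdriver is moved by more than 30 mm (distance of screwdriver_grip from where it was at the start of the episode above 0.03 m).
It also fails if it takes over 128 s, if anything falls off the work surface, if the arm or the gripper's body presses on something with over 40 N, if the wrist force passes 120 N, or if a joint passes its speed limit or range.

## Working session

There is one attempt and no reset: what is moved stays moved. The work goes in short steps, Python scripts to look and compute and a tool call to move; the robot and the scene stay as the last step left them, time stands still between calls to the robot, and variables do not carry over. Pictures are saved under pics/ and viewed, and the job is handed in when it is done.

Besides the shell and the picture viewer there is one more tool, called after "Call:" in YAML: its name, and indented under it one key for each argument. move_arm: Moves the arm, as the interface text tells. Its arguments: {"type":"object","properties":{"deltas":{"type":"array","items":{"type":"number"}},"force":{"type":"number"}},"required":["deltas"]}

```bash
mkdir -p pics; ls; cat > h.py <<'E'
import numpy as np, cv2
from plant import status, grab_frame, ctrl
def cam(f):
    K=np.array([[f['fx'],0,f['cx']],[0,f['fy'],f['cy']],[0,0,1.]]);return K,np.array(f['distortion'],float),np.array(f['rvec'],float),np.array(f['tvec'],float)
def ray(f,uv,z):
    K,d,r,t=cam(f);R=cv2.Rodrigues(r)[0]
    p=cv2.undistortPoints(np.array(uv,float).reshape(-1,1,2),K,d).reshape(-1,2)
    D=np.c_[p,np.ones(len(p))]@R; c=-R.T@t.ravel()
    return c+D*((z-c[2])/D[:,2])[:,None]
def proj(f,P):
    K,d,r,t=cam(f);return cv2.projectPoints(np.array(P,float).reshape(-1,1,3),r,t,K,d)[0].reshape(-1,2)
def save(f,n): cv2.imwrite('pics/'+n+'.png',cv2.cvtColor(f['color'],cv2.COLOR_RGB2BGR))
E
python3 - <<'E'
from h import *
import pickle
for n in('scene','top'):
    f=grab_frame(n);save(f,n+'0');pickle.dump(f,open(n+'0.pkl','wb'))
    K,d,r,t=cam(f);print(n,(-cv2.Rodrigues(r)[0].T@t.ravel()).round(),K[0,0])
print(status.read_state())
E
```

```text
pics
scene [946. 263. 842.] 396.85574292243757
top [ 315.  -39. 1203.] 492.8453519583708
{'clock': 0.1, 'qpos': array([ 1.15215637,  0.62925508,  0.03847071,  1.51831318, -0.02702905,
        0.99633066, -0.01995273]), 'dq': array([ 5.20805081e-05, -2.07230929e-03,  7.67498698e-04, -1.87832815e-03,
       -1.11384928e-03, -4.66350351e-04, -5.31233537e-04]), 'joint_torque': array([ 3.05867237e-03, -5.64529467e+01,  1.23074222e+00, -1.93972188e+01,
        1.14116591e-02,  5.46418931e-03,  2.38348400e-05]), 'ee_pos': array([ 224.44365532, -609.42130299,  249.46612204]), 'tool_rot': array([-3.13980495e+00,  1.03543378e-05,  3.52849414e-01]), 'wrist_force': array([0.02768417, 0.28110347, 0.31019267]), 'moment': array([-0.0444269 , -0.03850886,  0.0157481 ]), 'gripper_width': 1.0004449879306516}
```

View pics/scene0.png

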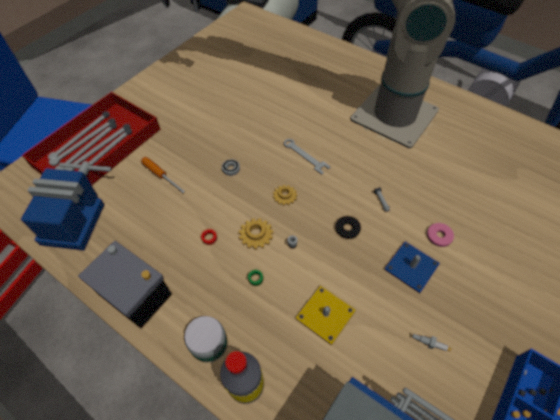

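View pics/top0.png

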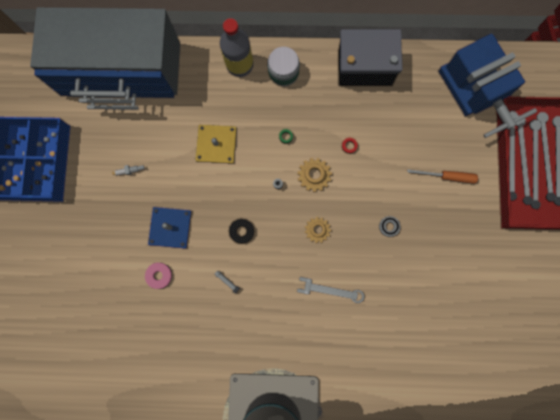

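Top view: the damper is the black ring at (242,231), and the pink ring at (158,276) is a decoy. The small sprocket is at (318,230), and the bigger one at (315,175) is a decoy. The collar is red at (350,145), the bearing is at (390,226), and the sleeve is green at (287,136). The blue stand is at (170,228) and the yellow stand at (216,144). The socket is at (279,184), the plug at (130,170) and the screwdriver at (450,175). Next I'll measure them.

```bash
cat > m.py <<'E'
from h import *
def blob(f,mask,seed,box=28):
    u,v=seed;m=np.zeros_like(mask);m[max(0,v-box):v+box,max(0,u-box):u+box]=mask[max(0,v-box):v+box,max(0,u-box):u+box]
    c=cv2.findContours(m,cv2.RETR_EXTERNAL,cv2.CHAIN_APPROX_NONE)[0]
    return max(c,key=cv2.contourArea) if c else None
def masks(f):
    h=cv2.cvtColor(f['color'],cv2.COLOR_RGB2HSV);H,S,V=[h[...,i].astype(int) for i in range(3)]
    M=dict(red=((H<8)|(H>172))&(S>150)&(V>60),green=(H>45)&(H<90)&(S>100),blue=(H>100)&(H<125)&(S>110),yellow=(H>22)&(H<33)&(S>190)&(V>90),black=(V<50),
     brass=(H>14)&(H<28)&(S>140)&(V>70),steel=(S<70)|(V<50)|((H>90)&(H<130)))
    return {k:v.astype(np.uint8)*255 for k,v in M.items()}
E
python3 - <<'E'
from m import *
import pickle
f=pickle.load(open('top0.pkl','rb'));g=pickle.load(open('scene0.pkl','rb'))
print('TCPpx',proj(f,[[224,-610,250],[0,0,0]]),proj(g,[[224,-610,250],[0,0,0]]))
def go(f,seeds):
    M=masks(f)
    for n,(mk,s,z) in seeds.items():
        c=blob(f,M[mk],s)
        if c is None: print(n,None);continue
        P=ray(f,c.reshape(-1,2)+0.0,z)[:,:2].astype(np.float32)
        (cx,cy),r=cv2.minEnclosingCircle(P);e=cv2.minAreaRect(P)
        print(n,'circ',round(cx,1),round(cy,1),'d',round(2*r,1),'rect',np.round(e[0],1),np.round(e[1],1),round(e[2],1))
go(f,dict(damper=('black',(242,231),14),sprocket=('brass',(318,230),7),bigspr=('brass',(315,175),7),collar=('red',(350,145),16),bearing=('steel',(390,226),16),sleeve=('green',(287,136),20),blue=('blue',(170,228),10),yellow=('yellow',(216,144),10),socket=('steel',(279,184),28)))
print()
go(g,dict(damper=('black',(347,227),14),sprocket=('brass',(285,195),7),bigspr=('brass',(256,233),7),collar=('red',(209,237),16),bearing=('steel',(231,167),16),sleeve=('green',(256,278),20),blue=('blue',(412,266),10),yellow=('yellow',(326,314),10),socket=('steel',(292,241),28)))
cr=[]
for F,(u,v) in((f,(242,231)),(f,(318,230)),(f,(390,226)),(f,(287,136)),(g,(347,227)),(g,(285,195)),(g,(231,167)),(g,(256,278)),(f,(170,228)),(f,(216,144)),(g,(412,266)),(g,(326,314))):
    cr.append(cv2.resize(F['color'][v-25:v+25,u-25:u+25],(190,190),interpolation=cv2.INTER_NEAREST))
im=np.vstack([np.hstack(cr[i:i+4]) for i in(0,4,8)]);cv2.imwrite('pics/crop1.png',im[...,::-1])
E
```

```text
TCPpx [[597.98768015 341.49074378]
 [271.58749938 420.40764317]] [[182.09893098   5.44868242]
 [394.65681788 114.7034234 ]]
damper circ 437.9 86.3 d 58.7 rect [437.5  86.1] [53.6 56.2] 1.5
sprocket None
bigspr None
collar circ 657.7 -173.3 d 37.5 rect [ 658.  -172.4] [35.8 34.7] 1.2
bearing circ 458.9 -270.7 d 54.7 rect [ 458.5 -271.2] [52.1 53.8] 45.7
sleeve circ 676.5 -14.5 d 31.8 rect [676.5 -14.5] [30.9 27.3] 1.4
blue circ 441.8 263.2 d 123.8 rect [442.4 263.7] [91.4 89.6] 86.2
yellow None
socket circ 555.1 0.8 d 28.9 rect [555.3   1.6] [24.8 26.8] 1.4

damper circ 443.1 90.6 d 61.1 rect [443.   90.3] [57.6 57.4] 35.4
sprocket circ 449.1 -94.6 d 60.1 rect [448.7 -93.7] [58.2 57.4] 36.4
bigspr circ 584.3 -85.2 d 83.7 rect [584.  -85.4] [80.8 80.8] 8.9
collar circ 662.4 -168.6 d 42.8 rect [ 661.2 -167.8] [38.6 38.1] 87.8
bearing circ 463.3 -264.2 d 58.6 rect [ 464.2 -265.8] [56.5 49.4] 35.4
sleeve circ 681.5 -9.6 d 36.6 rect [681.7 -10.3] [34.6 31.6] 37.3
blue circ 446.1 266.7 d 123.8 rect [445.5 265.9] [91.1 92.1] 86.1
yellow circ 656.9 163.2 d 123.1 rect [658.7 162.8] [93.  92.6] 88.2
socket circ 559.8 7.5 d 33.6 rect [561.    6.8] [32.4 23.7] 35.4
```

View pics/crop1.png

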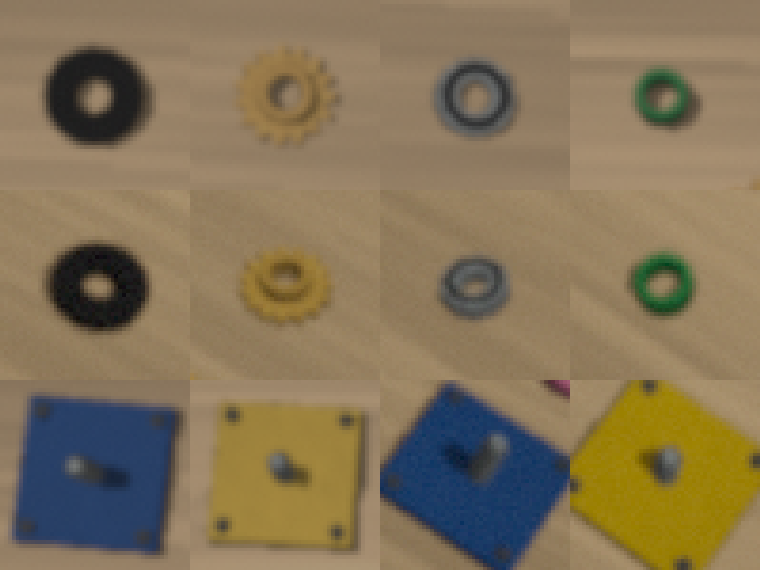

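The crops confirm the parts: black ring, small toothed sprocket with its hub up, banded bearing and green sleeve. The measured diameters match (58–61, about 60, and 84 for the bigger sprocket). The two cameras disagree by about 5 mm, so I'll check against the gripper itself. I'll start with the bearing.

Call:
move_arm:
  deltas: [0,24,34,0,-0.1,0,48,68,-20,-0.2,0,72,102,-40,-0.3,0,96,136,-60,-0.353,0,120,170,-80,-0.353,0,144,205,-90,-0.353,0,168,240,-90,-0.353,0,192,275,-90,-0.353]
  force: 40

```text
clock: 0.77
ee_pos: [404.5, -349.4, 158.7]
tool_rot: [-3.138, 0.002, -0.001]
wrist_force: [0.9, -0.8, -0.1]
gripper_width: 1.002
```

Call:
move_arm:
  deltas: [0,20,30,-10,0,0,40,60,-30,0,0,45,66,-50,0,0,45,66,-60,0,0,45,66,-60,0,0,45,66,-60,0]

```text
clock: 1.27
ee_pos: [448.2, -285.0, 98.5]
tool_rot: [-3.139, 0.004, -0.003]
wrist_force: [0.4, -0.3, 1.0]
gripper_width: 0.996
```

```bash
cat > look.py <<'E'
from m import *
import sys,pickle
n=sys.argv[1]
s=status.read_state();print(s['clock'],s['ee_pos'].round(1),s['tool_rot'].round(3),s['gripper_width'],s['wrist_force'].round(1))
f=grab_frame('scene');g=grab_frame('top');pickle.dump((f,g),open(n+'.pkl','wb'))
c=[]
for F in(f,g):
    u,v=proj(F,[s['ee_pos']])[0].round().astype(int);print(u,v)
    I=cv2.copyMakeBorder(F['color'],60,60,60,60,cv2.BORDER_CONSTANT)
    v=np.clip(v,0,419);u=np.clip(u,0,559)
    c.append(cv2.resize(I[v:v+120,u:u+120],(400,400),interpolation=cv2.INTER_CUBIC))
cv2.imwrite(f'pics/{n}.png',np.hstack(c)[...,::-1])
E
python3 look.py a1
```

```text
1.2667 [ 448.2 -285.    98.5] [-3.139e+00  4.000e-03 -3.000e-03] 0.9962368350667431 [ 0.4 -0.3  1. ]
225 139
403 226
```

View pics/a1.png

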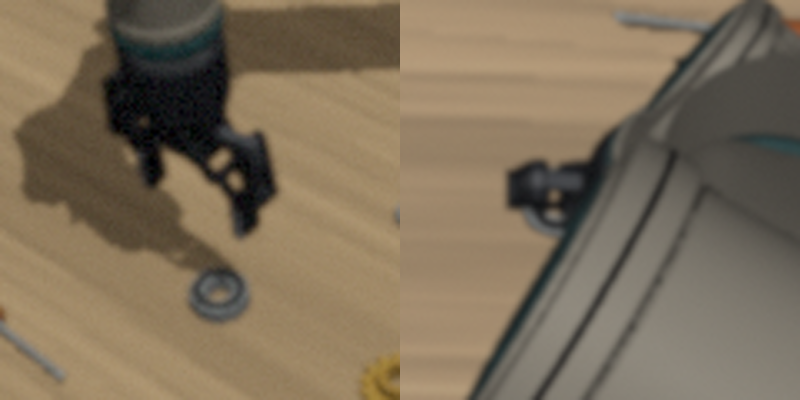

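The scene view shows the open fingers over the bearing, with tips at about (211,135) and (238,150). I'll compare these with predicted positions to fix the camera offset.

```bash
python3 - <<'E'
from h import *
import pickle
f,g=pickle.load(open('a1.pkl','rb'))
for z in(86,92,98): print(z,proj(f,[[448.2,-285-s,z] for s in(48,42,-42,-48)]).round(1).tolist())
for z in (86,92): print(z,ray(f,[[211.5,134.8],[237.9,150.1],[224.7,142.5]],z).round(1).tolist())
u,v=225,139
c=cv2.resize(f['color'][v-25:v+40,u-30:u+35],(780,780)[:2],interpolation=cv2.INTER_CUBIC)[:600]
cv2.imwrite('pics/a1z.png',c[...,::-1])
E
```

```text
86 [[211.4, 134.6], [213.1, 135.5], [237.8, 149.2], [239.6, 150.2]]
92 [[211.1, 133.0], [212.8, 133.9], [237.5, 147.6], [239.4, 148.6]]
98 [[210.7, 131.3], [212.4, 132.3], [237.3, 146.0], [239.1, 147.0]]
86 [[448.7, -332.3, 86.0], [450.4, -240.8, 86.0], [449.7, -285.7, 86.0]]
92 [[452.6, -327.6, 92.0], [454.3, -236.8, 92.0], [453.6, -281.4, 92.0]]
```

View pics/a1z.png

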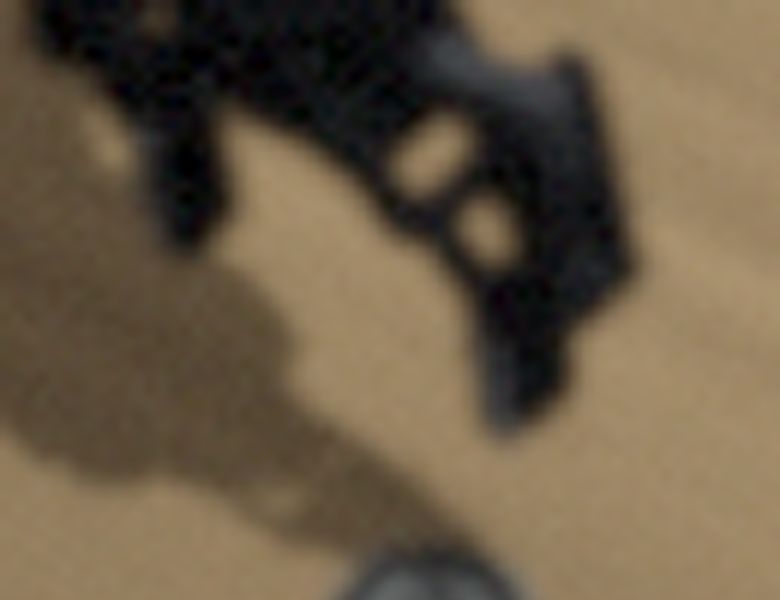

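The offset is within a few mm, so I'll use the mean of the two cameras: bearing at (461,-267.5).

Call:
move_arm:
  deltas: [0,13,17.5,-20,0,0,13,17.5,-45,0,0,13,17.5,-65,0,0,13,17.5,-78,0,0,13,17.5,-78,0,0,13,17.5,-78,0]

```text
clock: 1.87
ee_pos: [461.3, -269.6, 22.0]
tool_rot: [-3.141, 0.002, -0.006]
wrist_force: [-0.5, 0.6, -0.3]
gripper_width: 0.999
```

Call:
move_arm:
  deltas: [100,0,0,0,0,150,0,0,0,0,200,0,0,0,0,255,0,0,0,0,255,0,0,0,0,255,0,0,0,0,255,0,0,0,0,255,0,0,0,0]
  force: 30

```text
clock: 2.53
ee_pos: [461.9, -270.4, 23.6]
tool_rot: [3.141, -0.0, -0.007]
wrist_force: [-1.9, -0.0, 8.1]
gripper_width: 0.571
```

```bash
python3 look.py a2
```

```text
2.5333 [ 461.9 -270.4   23.6] [ 3.141 -0.    -0.007] 0.5711560692019583 [-1.9 -0.   8.1]
229 164
390 224
```

View pics/a2.png

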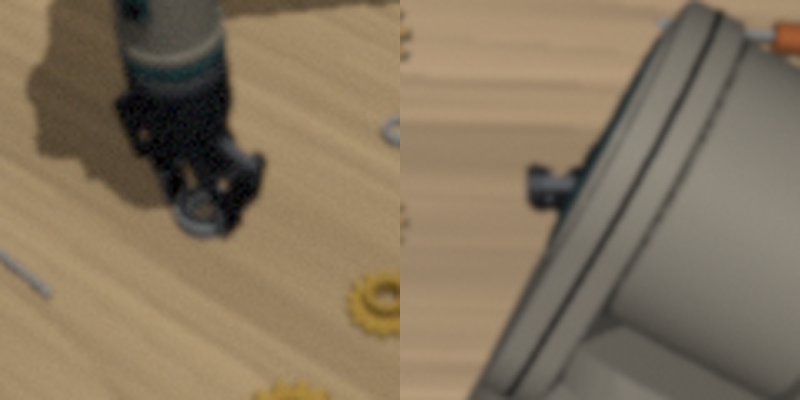

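The grip reads 0.57 (about 49 mm), which fits the bearing. An 8 N upward force shows the fingertips touched the bench at TCP z≈23.5, so the tips reach about 23 mm at this opening. I'll use that for the next grasps. Lifting now, and I'll measure the stands from the initial frames.

Call:
move_arm:
  deltas: [255,0,0,5,0,255,0,0,20,0,255,0,0,40,0,255,0,0,60,0,255,0,0,80,0,255,0,0,90,0,255,0,0,90,0]

```text
clock: 3.22
ee_pos: [463.3, -271.1, 116.1]
tool_rot: [3.139, -0.004, -0.007]
wrist_force: [0.6, -0.1, -0.4]
gripper_width: 0.571
```

```bash
python3 - <<'E'
from m import *
import pickle
f=pickle.load(open('top0.pkl','rb'));g=pickle.load(open('scene0.pkl','rb'))
for nm,F,sy,sb in(('top',f,(216,144),(170,228)),('scene',g,(326,314),(412,266))):
    h=cv2.cvtColor(F['color'],cv2.COLOR_RGB2HSV);print(nm,h[sy[1]+10,sy[0]-10],h[sb[1]+10,sb[0]-10],'brass',h[172,330-24] if nm=='top' else '')
    H,S,V=[h[...,i].astype(int) for i in range(3)]
    for n,s,m in(('yel',sy,(H>19)&(H<33)&(S>130)&(V>70)),('blu',sb,(H>100)&(H<125)&(S>110))):
        m=cv2.morphologyEx(m.astype(np.uint8)*255,cv2.MORPH_OPEN,np.ones((3,3)))
        c=blob(F,m,s,32)
        q=ray(F,cv2.convexHull(c).reshape(-1,2),10)[:,:2].astype(np.float32);e=cv2.minAreaRect(q);print(n,np.round(e[0],1),np.round(e[1],1),round(e[2],1))
# sprockets in top
h=cv2.cvtColor(f['color'],cv2.COLOR_RGB2HSV);print(h[222:240:3,306:332:3].tolist()[2])
E
python3 look.py a3
```

```text
top [ 22 158 158] [108 157 101] brass [ 18 132 156]
yel [656.4 160.2] [94.8 94.3] 87.9
blu [442.5 263.7] [91.3 89.4] 86.1
scene [ 25 255 157] [108 196 104] brass 
yel [658.3 162.8] [97.3 97.4] 88.1
blu [445.5 265.9] [91.1 92.1] 86.1
[[18, 119, 148], [18, 132, 151], [18, 129, 142], [16, 81, 88], [17, 79, 132], [17, 94, 136], [18, 131, 138], [18, 129, 144], [17, 97, 142]]
3.2167 [ 463.3 -271.1  116.1] [ 3.139 -0.004 -0.007] 0.5708163543424503 [ 0.6 -0.1 -0.4]
224 140
398 219
```

View pics/a3.png

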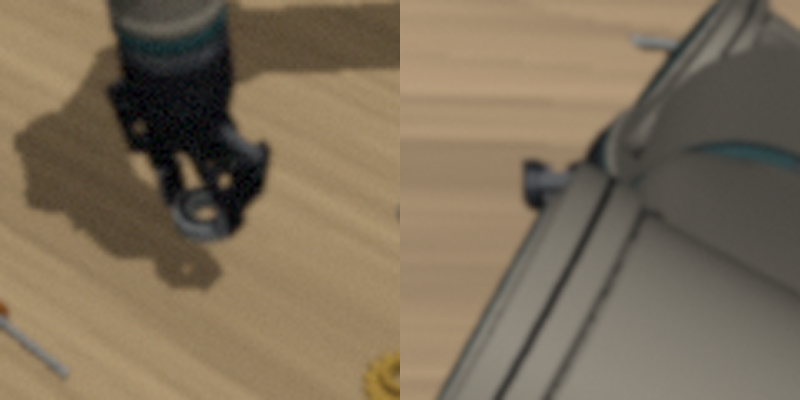

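The bearing is held and lifted. Now over to the yellow post at about (657,161.5).

Call:
move_arm:
  deltas: [255,16,36,0,0,255,32,72,0,0,255,48,108,0,0,255,64,144,0,0,255,80,180,0,0,255,97,216,0,0,255,113,252,0,0,255,129,288,0,0]

```text
clock: 3.98
ee_pos: [590.4, 19.8, 111.9]
tool_rot: [3.141, 0.002, -0.006]
wrist_force: [0.5, 0.6, -1.4]
gripper_width: 0.571
```

```bash
python3 -c "
from h import *
p=status.read_state()['ee_pos'];print(p,np.array([657.4,161.5,95])-p)"
```

```text
[590.35996004  19.7887497  111.94422097] [ 67.04003996 141.7112503  -16.94422097]
```

Call:
move_arm:
  deltas: [255,16,35,0,0,255,32,70,0,0,255,48,105,0,0,255,67,141.5,-5,0,255,67,141.5,-15,0,255,67,141.5,-22,0,255,67,141.5,-22,0,255,67,141.5,-22,0]

```text
clock: 4.65
ee_pos: [656.0, 159.0, 88.2]
tool_rot: [3.139, 0.006, -0.008]
wrist_force: [-1.0, -0.7, -0.4]
gripper_width: 0.568
```

```bash
python3 look.py a4
```

```text
4.65 [656.  159.   88.2] [ 3.139  0.006 -0.008] 0.5678673431169204 [-1.  -0.7 -0.4]
327 298
211 134
```

View pics/a4.png

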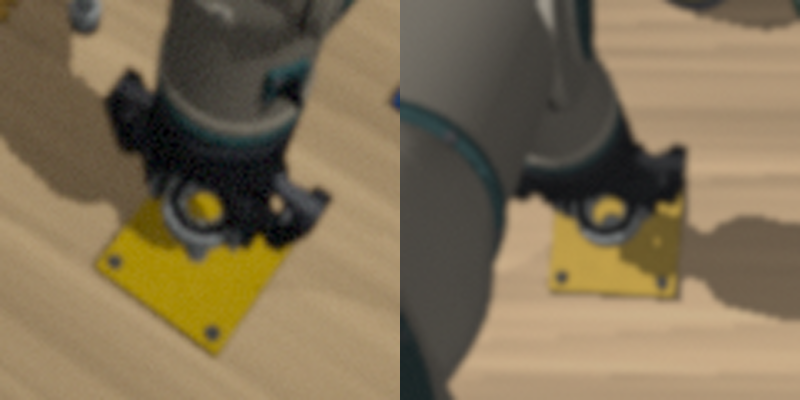

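```bash
python3 - <<'E'
from h import *
import pickle
f,g=pickle.load(open('a4.pkl','rb'))
for F,(u,v),n in((f,(327,298),'s'),(g,(211,134),'t')):
    h=cv2.cvtColor(F['color'],cv2.COLOR_RGB2HSV);H,S,V=[h[...,i].astype(int) for i in range(3)]
    m=((H>17)&(H<33)&(S>120)&(V>45)).astype(np.uint8)*255
    nl,L,st,ce=cv2.connectedComponentsWithStats(m,connectivity=4)
    for i in range(1,nl):
        if abs(ce[i]-[u,v]).max()<10 and st[i,4]<300: 
            b=st[i];cb=[b[0]+(b[2]-1)/2,b[1]+(b[3]-1)/2];print(n,st[i],ce[i],cb);[print(z,ray(F,[ce[i],cb],z).round(1).tolist()) for z in(64,72,80)]
    c=cv2.resize(F['color'][v-20:v+30,u-25:u+25],(400,400),interpolation=cv2.INTER_CUBIC);cv2.imwrite(f'pics/a4{n}.png',c[...,::-1])
E
python3 -c "
import cv2,numpy as np
cv2.imwrite('pics/a4z.png',np.hstack([cv2.imread('pics/a4s.png'),cv2.imread('pics/a4t.png')]))"
```

```text
s [323 295  11   9  75] [328.2 299.2] [np.float64(328.0), np.float64(299.0)]
64 [[647.7, 158.0, 64.0], [647.6, 157.5, 64.0]]
72 [[650.8, 159.1, 72.0], [650.6, 158.5, 72.0]]
80 [[653.8, 160.2, 80.0], [653.7, 159.6, 80.0]]
t [209 133   9   7  42] [212.95238095 135.71428571] [np.float64(213.0), np.float64(136.0)]
64 [[660.0, 158.6, 64.0], [659.3, 158.5, 64.0]]
72 [[657.6, 157.3, 72.0], [656.9, 157.1, 72.0]]
80 [[655.2, 155.9, 80.0], [654.5, 155.7, 80.0]]
```

View pics/a4z.png

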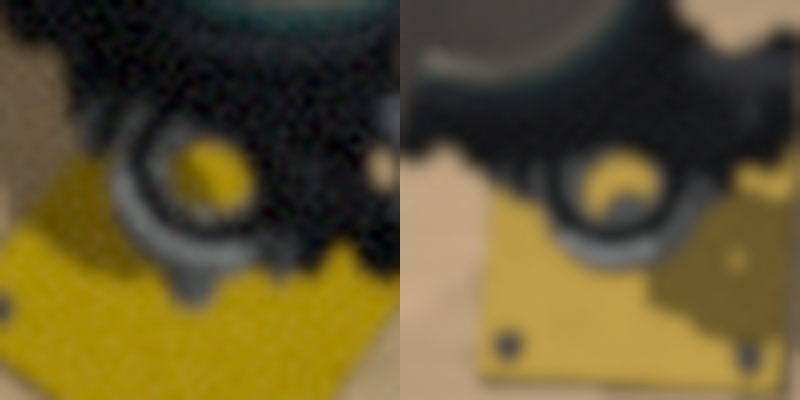

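Both views show the bearing's bore short of the post axis by (4.7,3.5) mm, and the two cameras agree to about 1.5 mm. I'll correct for that, then descend while watching the force.

Call:
move_arm:
  deltas: [255,5,4,0,0,255,5,4,-10,0,255,5,4,-20,0,255,5,4,-20,0,255,5,4,-20,0]

```text
clock: 5.17
ee_pos: [661.1, 162.9, 68.4]
tool_rot: [3.139, 0.006, -0.009]
wrist_force: [-0.2, -0.2, -1.5]
gripper_width: 0.569
```

```bash
python3 look.py a5
```

```text
5.1667 [661.1 162.9  68.4] [ 3.139  0.006 -0.009] 0.5685941436354223 [-0.2 -0.2 -1.5]
327 305
211 135
```

View pics/a5.png

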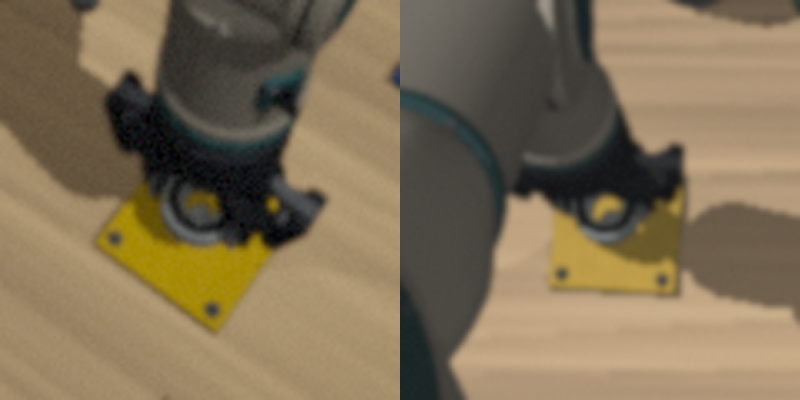

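Both views show the post tip inside the bore, so I'll lower in small steps.

Call:
move_arm:
  deltas: [255,0,0,-8,0,255,0,0,-16,0,255,0,0,-22,0,255,0,0,-28,0,255,0,0,-31,0,255,0,0,-31,0,255,0,0,-31,0]

```text
clock: 5.85
ee_pos: [662.0, 163.0, 38.3]
tool_rot: [3.139, 0.004, -0.009]
wrist_force: [-0.3, 0.0, -1.4]
gripper_width: 0.569
```

```bash
python3 look.py a6
```

```text
5.85 [662.  163.   38.3] [ 3.139  0.004 -0.009] 0.5692190426121612 [-0.3  0.  -1.4]
325 310
213 138
```

View pics/a6.png

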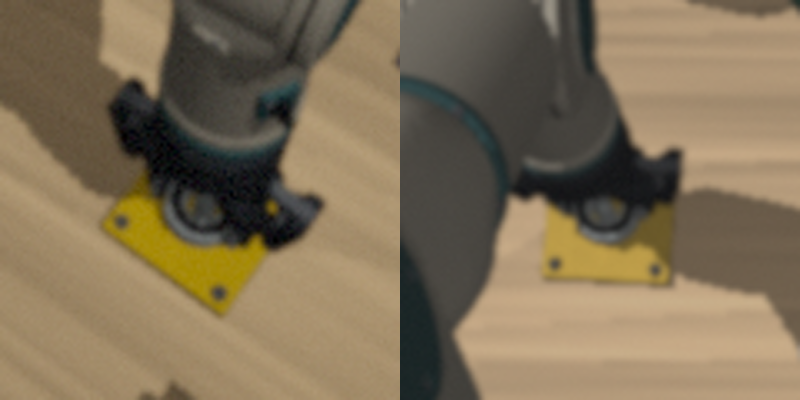

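The post is centred in the bore. I'll touch down, open and lift.

Call:
move_arm:
  deltas: [255,0,0,-3,0,255,0,0,-6,0,255,0,0,-6,0,255,0,0,-6,0]

```text
clock: 6.28
ee_pos: [663.0, 163.2, 33.8]
tool_rot: [3.14, 0.001, -0.009]
wrist_force: [-1.3, -0.9, 5.1]
gripper_width: 0.569
```

Call:
move_arm:
  deltas: [150,0,0,0,0,80,0,0,0,0,0,0,0,0,0,0,0,0,0,0,0,0,0,20,0,0,0,0,45,0,0,0,0,70,0,0,0,0,90,0]

```text
clock: 6.95
ee_pos: [663.4, 163.2, 125.3]
tool_rot: [3.14, 0.0, -0.009]
wrist_force: [1.1, 0.9, 0.6]
gripper_width: 1.0
```

```bash
python3 look.py a7; python3 -c "
from h import *
p=status.read_state()['ee_pos'];print(np.array([679,-12,110])-p)"
```

```text
6.95 [663.4 163.2 125.3] [ 3.14   0.    -0.009] 1.0004111550470334 [1.1 0.9 0.6]
329 295
207 126
[  13.34309701 -175.49253001  -17.71813919]
```

View pics/a7.png

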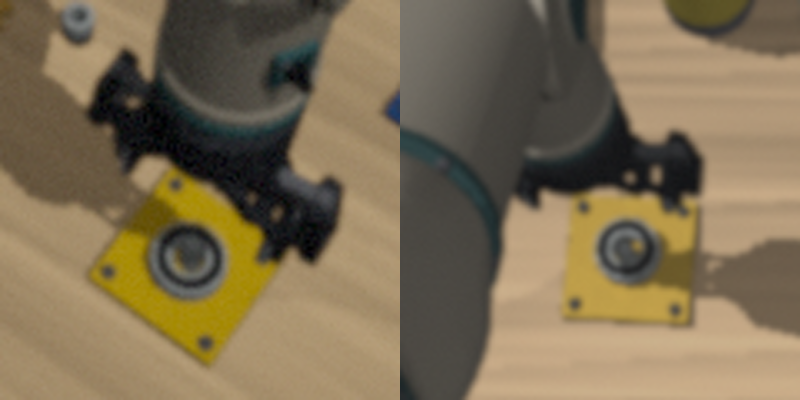

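The bearing is flat over the yellow post. Next is the green sleeve at about (678,-13).

Call:
move_arm:
  deltas: [0,2,-36,0,0,0,5,-72,0,0,0,8,-108,0,0,0,11,-144,0,0,0,14.5,-176.5,-10,0,0,14.5,-176.5,-40,0,0,14.5,-176.5,-55,0,0,14.5,-176.5,-55,0]

```text
clock: 7.72
ee_pos: [676.6, -13.7, 67.9]
tool_rot: [-3.141, 0.003, -0.011]
wrist_force: [-0.3, 0.7, -1.8]
gripper_width: 0.998
```

```bash
python3 look.py b1; python3 -c "
from h import *
p=status.read_state()['ee_pos'];print(np.array([678,-13.5,30])-p)"
```

```text
7.7167 [676.6 -13.7  67.9] [-3.141e+00  3.000e-03 -1.100e-02] 0.997507330876645 [-0.3  0.7 -1.8]
254 265
285 130
[ -1.50261303  -1.00248715 -41.67563572]
```

View pics/b1.png

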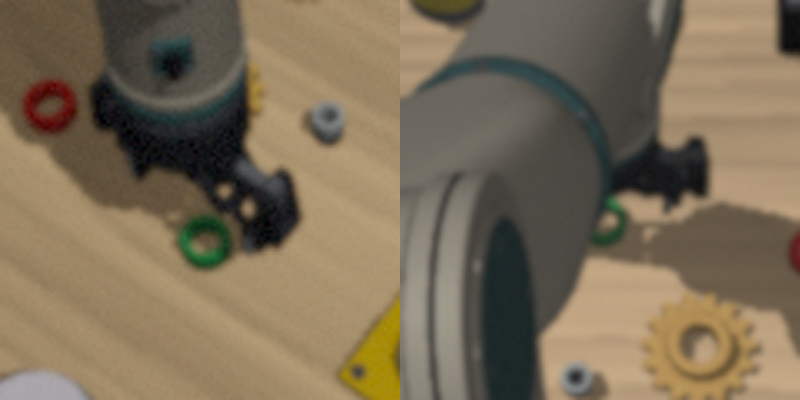

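Call:
move_arm:
  deltas: [0,-1.5,-1,-15,0,0,-1.5,-1,-30,0,0,-1.5,-1,-41,0,0,-1.5,-1,-41,0,0,-1.5,-1,-41,0,0,-1.5,-1,-41,0]

```text
clock: 8.32
ee_pos: [678.5, -13.4, 31.2]
tool_rot: [-3.141, -0.005, -0.008]
wrist_force: [0.4, -0.5, 0.6]
gripper_width: 0.999
```

Call:
move_arm:
  deltas: [100,0,0,0,0,150,0,0,0,0,200,0,0,0,0,255,0,0,0,0,255,0,0,0,0,255,0,0,0,0,255,0,0,0,0,255,0,0,0,0]

```text
clock: 8.98
ee_pos: [678.8, -13.5, 31.9]
tool_rot: [-3.141, -0.005, -0.008]
wrist_force: [-1.2, -0.4, 5.8]
gripper_width: 0.399
```

```bash
python3 look.py b2
```

```text
8.9833 [678.8 -13.5  31.9] [-3.141 -0.005 -0.008] 0.398637283416003 [-1.2 -0.4  5.8]
254 273
285 134
```

View pics/b2.png

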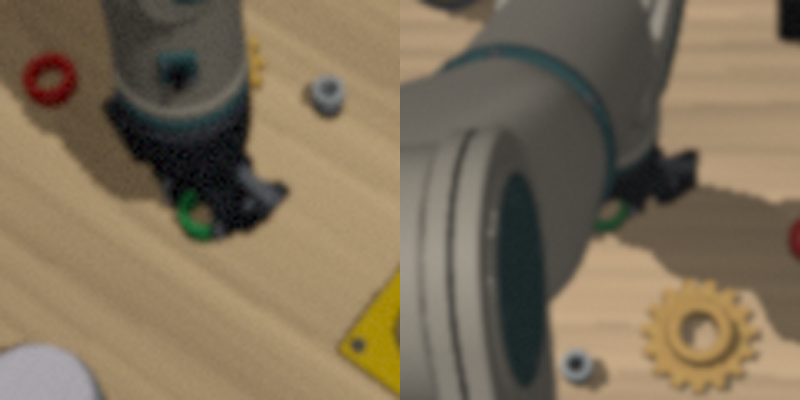

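Call:
move_arm:
  deltas: [255,0,0,5,0,255,0,0,20,0,255,0,0,40,0,255,0,0,60,0,255,0,0,80,0,255,0,0,80,0,255,0,0,80,0]

```text
clock: 9.67
ee_pos: [679.9, -13.5, 113.9]
tool_rot: [-3.141, -0.009, -0.008]
wrist_force: [0.3, 0.8, -1.1]
gripper_width: 0.398
```

```bash
python3 look.py b3;  python3 - <<'E'
from h import *
import pickle
f,g=pickle.load(open('b3.pkl','rb'))
p=status.read_state()['ee_pos'];print(p, np.array([657.4,161.5,95])-p)
u,v=proj(f,[p])[0].astype(int)
cv2.imwrite('pics/b3z.png',cv2.resize(f['color'][v-25:v+25,u-25:u+25],(500,500),interpolation=cv2.INTER_CUBIC)[...,::-1])
print(u,v,proj(f,[p-[0,0,k] for k in(0,10,19,25)]))
E
```

```text
9.6667 [679.9 -13.5 113.9] [-3.141 -0.009 -0.008] 0.3982404823514153 [ 0.3  0.8 -1.1]
251 256
285 122
[678.17943099 -13.28144179 111.48838479] [-20.77943099 174.78144179 -16.48838479]
251 256 [[251.99764958 256.30643097]
 [252.3382117  258.52419503]
 [252.63895313 260.48196678]
 [252.83648704 261.76753094]]
```

View pics/b3z.png

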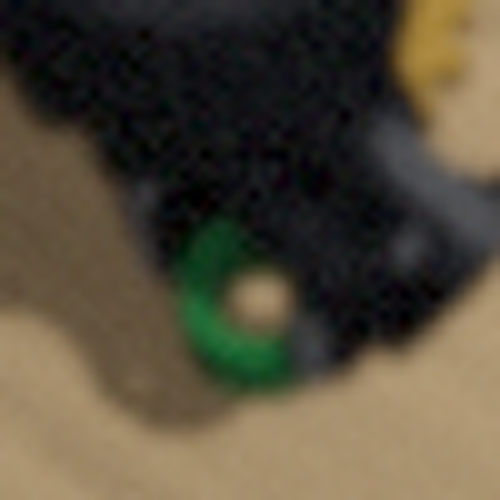

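The sleeve is held and the fingertip is near its bottom. Moving to the yellow post.

Call:
move_arm:
  deltas: [255,-4,36,0,0,255,-8,72,0,0,255,-12,108,0,0,255,-16,144,0,0,255,-20,175,-10,0,255,-20,175,-20,0,255,-20,175,-25,0,255,-20,175,-25,0]

```text
clock: 10.43
ee_pos: [656.4, 160.6, 83.9]
tool_rot: [3.14, 0.0, -0.008]
wrist_force: [-0.1, -1.0, 0.6]
gripper_width: 0.399
```

Call:
move_arm:
  deltas: [255,0,0,0,0,255,0,0,0,0]

```text
clock: 10.6
ee_pos: [656.4, 157.9, 83.5]
tool_rot: [3.138, 0.001, -0.011]
wrist_force: [-0.4, -0.1, -0.4]
gripper_width: 0.397
```

```bash
python3 look.py b4
```

```text
10.6 [656.4 157.9  83.5] [ 3.138e+00  1.000e-03 -1.100e-02] 0.3971676837469551 [-0.4 -0.1 -0.4]
327 299
212 135
```

View pics/b4.png

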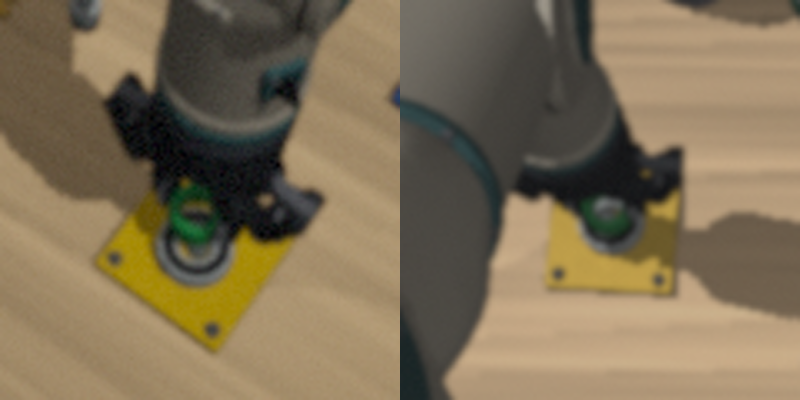

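```bash
cat > gm.py <<'E'
from m import *
import pickle,sys
def meas(pk,mk,ztop,h,box=22,off=(0,0)):
    # volume centre: silhouette cast at mid-height; both cameras
    for F,n in zip(pickle.load(open(pk+'.pkl','rb')),'st'):
        M=masks(F)[mk]; yield F,n,M
E
python3 - <<'E'
from gm import *
for F,n,M in meas('b4','green',0,0):
    c=blob(F,M,(327,300) if n=='s' else (212,136),20)
    for z in(52,62,71): 
        P=ray(F,c.reshape(-1,2),z)[:,:2].astype(np.float32);q=cv2.minEnclosingCircle(P);print(n,z,np.round(q[0],1),round(2*q[1],1),np.round(cv2.minAreaRect(P)[0],1))
f,g=pickle.load(open('a7.pkl','rb'))
# bearing seal/ring: non-yellow inside plate area
for F,s in((f,(327,314)),(g,(214,141))):
    h=cv2.cvtColor(F['color'],cv2.COLOR_RGB2HSV);m=((h[...,1]<110)|(h[...,2]<55)).astype(np.uint8)*255
    mm=np.zeros_like(m);u,v=s;mm[v-16:v+16,u-16:u+16]=m[v-16:v+16,u-16:u+16]
    nl,L,st,ce=cv2.connectedComponentsWithStats(mm)
    i=1+np.argmax(st[1:,4]);print(st[i],ce[i],ray(F,[ce[i]],18).round(1))
    cv2.imwrite('pics/x%d.png'%s[0],cv2.resize(np.hstack([F['color'][v-20:v+20,u-20:u+20,::-1],cv2.merge([mm[v-20:v+20,u-20:u+20]]*3)]),(800,400),interpolation=0))
E
python3 -c "
import cv2,numpy as np
cv2.imwrite('pics/xx.png',cv2.resize(np.vstack([cv2.imread('pics/x327.png'),cv2.imread('pics/x214.png')]),(600,600)))"
```

```text
s 52 [653.4 152.9] 41.0 [653.4 154.1]
s 62 [657.1 154.3] 40.5 [657.1 155.5]
s 71 [660.5 155.5] 40.0 [660.4 156.7]
t 52 [655.4 160.2] 37.6 [651.7 161.9]
t 62 [652.5 158.5] 37.3 [648.8 160.1]
t 71 [649.8 156.9] 37.0 [646.1 158.5]
[314 302  23  23 417] [325.0383693 313.0383693] [[660.5 163.   18. ]]
[205 131  21  21 341] [214.82991202 140.771261  ] [[661.  161.3  18. ]]
```

View pics/xx.png

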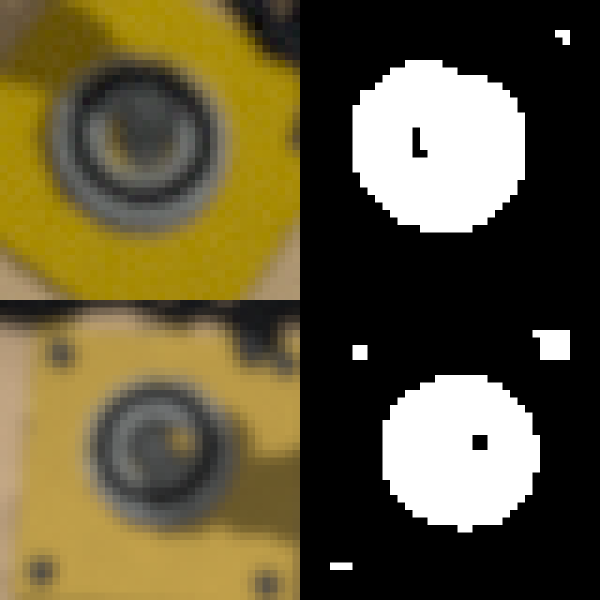

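The bearing sits at about (660.7,162), and the sleeve needs roughly (+3,+4.5). I'll lower it to just above the tip and look again.

Call:
move_arm:
  deltas: [255,3,4.5,0,0,255,3,4.5,-7,0,255,3,4.5,-7,0,255,3,4.5,-7,0]

```text
clock: 11.03
ee_pos: [659.5, 163.3, 76.6]
tool_rot: [3.139, 0.001, -0.01]
wrist_force: [-0.9, -0.1, -1.3]
gripper_width: 0.396
```

```bash
cat > look2.py <<'E'
from h import *
import sys,pickle
n=sys.argv[1];k=int(sys.argv[2]) if len(sys.argv)>2 else 25
f=grab_frame('scene');g=grab_frame('top');pickle.dump((f,g),open(n+'.pkl','wb'))
s=status.read_state();p=s['ee_pos'];print(s['clock'],p.round(1),s['tool_rot'].round(3),round(s['gripper_width'],3),s['wrist_force'].round(1))
c=[]
for F in(f,g):
    u,v=proj(F,[p-[0,0,20]])[0].round().astype(int);print(u,v)
    c.append(cv2.resize(cv2.copyMakeBorder(F['color'],k,k,k,k,cv2.BORDER_CONSTANT)[v:v+2*k,u:u+2*k],(400,400),interpolation=cv2.INTER_CUBIC))
cv2.imwrite(f'pics/{n}.png',np.hstack(c)[...,::-1])
E
python3 look2.py b5
```

```text
11.1333 [659.8 163.3  77. ] [ 3.139  0.    -0.011] 0.396 [-0.   0.6 -0.4]
327 306
211 137
```

View pics/b5.png

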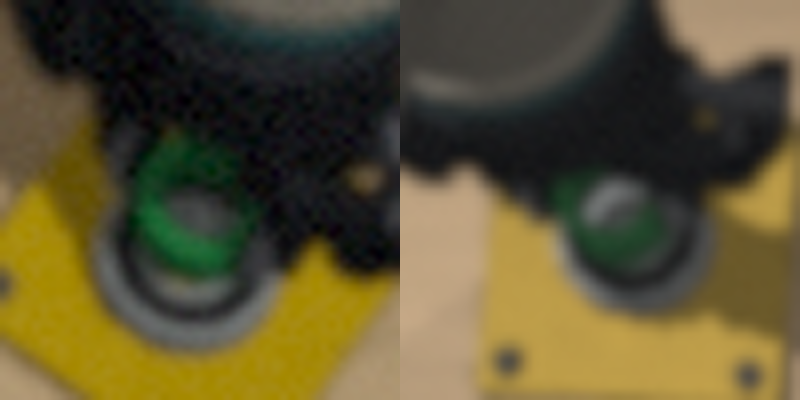

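```bash
python3 - <<'E'
from gm import *
f,g=pickle.load(open('b5.pkl','rb'))
print('top near edge +18x',ray(g,[[211.6,144.25]],45)+[18,0,0])
print('scene',ray(f,[[325.25,315.25]],45)-18*np.array([.944,.33,0]))
for F,n,s in((f,'s',(327,302)),(g,'t',(212,138))):
    c=blob(F,masks(F)['green'],s,16).reshape(-1,2);print(n,c.min(0),c.max(0),proj(F,[[660,162,45],[660,162,65]]).round(1).tolist())
    e=[[660+18*np.cos(a),162+18*np.sin(a),45] for a in np.linspace(0,6.28,60)];q=proj(F,e);print(' pred bottom rim for centre 660,162',q.min(0),q.max(0))
E
```

```text
top near edge +18x [[662.20122451 164.18740098  45.        ]]
scene [[656.56736584 163.22646128  45.        ]]
s [318 297] [334 315] [[325.8, 308.2], [326.7, 304.7]]
 pred bottom rim for centre 660,162 [317.21655318 299.99105861] [334.47267396 316.56126275]
t [208 139] [217 144] [[212.8, 138.0], [211.5, 135.6]]
 pred bottom rim for centre 660,162 [205.46079671 130.87864225] [220.17244032 145.14323601]
```

The two views put the sleeve at about (659.4,163.5), within the slack. Lowering.

Call:
move_arm:
  deltas: [255,-0.5,-1,-6,0,255,-0.5,-1,-12,0,255,-0.5,-1,-16,0,255,-0.5,-1,-16,0,255,-0.5,-1,-16,0]

```text
clock: 11.55
ee_pos: [658.9, 162.2, 60.4]
tool_rot: [3.139, 0.001, -0.011]
wrist_force: [0.6, -0.4, 0.7]
gripper_width: 0.4
```

```bash
python3 look2.py b6
```

```text
11.65 [659.4 162.3  61.1] [ 3.139  0.    -0.01 ] 0.4 [-0.  -0.3 -0.4]
326 309
213 139
```

View pics/b6.png

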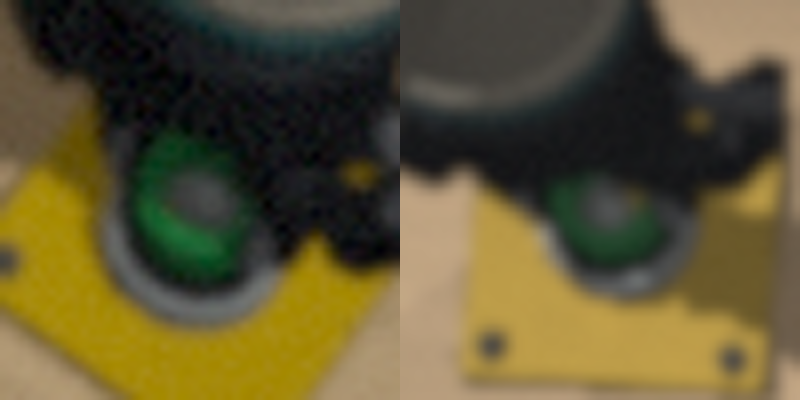

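Call:
move_arm:
  deltas: [255,0,0,-3,0,255,0,0,-5,0,255,0,0,-5,0,255,0,0,-5,0]

```text
clock: 11.98
ee_pos: [660.1, 162.3, 57.9]
tool_rot: [3.14, -0.001, -0.011]
wrist_force: [-2.4, -1.4, 9.4]
gripper_width: 0.399
```

Call:
move_arm:
  deltas: [150,0,0,0,0,80,0,0,0,0,0,0,0,0,0,0,0,0,0,0,0,0,0,20,0,0,0,0,45,0,0,0,0,70,0,0,0,0,70,0]

```text
clock: 12.65
ee_pos: [663.4, 162.7, 132.8]
tool_rot: [3.142, -0.01, -0.011]
wrist_force: [0.8, 0.1, 0.7]
gripper_width: 1.001
```

```bash
python3 look2.py b7 40;python3 -c "
from h import *
p=status.read_state()['ee_pos'];print(np.array([440.5,88.5,100])-p)"
```

```text
12.75 [660.7 162.5 128.9] [ 3.14e+00 -3.00e-03 -1.00e-02] 1.004 [ 0.4 -0.6  0.1]
329 297
208 130
[-220.21700195  -74.02159669  -28.89551163]
```

View pics/b7.png

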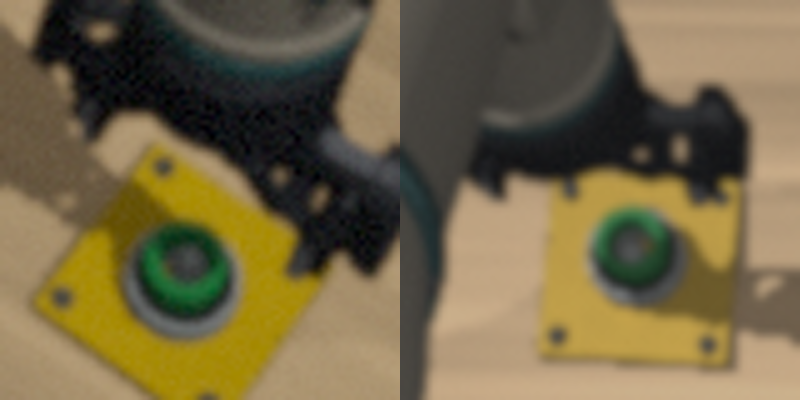

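The sleeve is seated on the bearing. Next is the damper at (440,88).

Call:
move_arm:
  deltas: [0,-37,-12,0,0,0,-74,-25,0,0,0,-110,-37,0,0,0,-147,-50,0,0,0,-184,-62,-15,0,0,-220,-74,-30,0,0,-220,-74,-50,0,0,-220,-74,-60,0]

```text
clock: 13.42
ee_pos: [436.2, 87.3, 67.0]
tool_rot: [3.139, 0.003, -0.011]
wrist_force: [1.3, 0.5, 0.3]
gripper_width: 1.0
```

```bash
python3 look2.py c1 40;python3 -c "
from h import *
p=status.read_state()['ee_pos'];print(np.array([440,87.5,23])-p)"
```

```text
13.5167 [438.7  88.   67. ] [ 3.139e+00  1.000e-03 -1.100e-02] 0.998 [ 0.3  0.4 -0.2]
349 218
239 229
[  1.29008291  -0.54044758 -44.01560073]
```

View pics/c1.png

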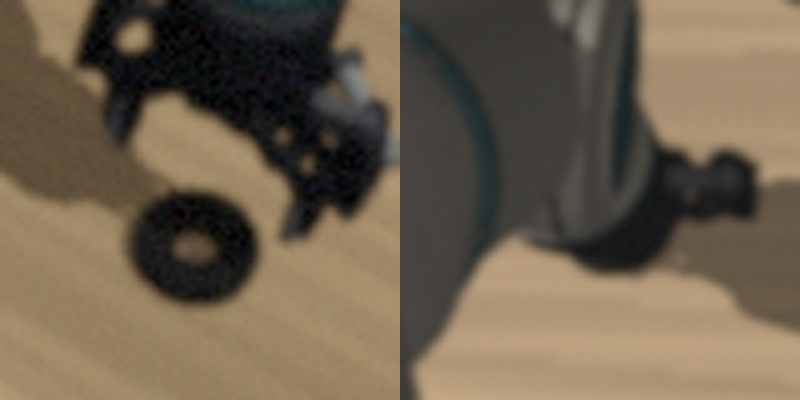

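Call:
move_arm:
  deltas: [0,1.5,0,-15,0,0,1.5,0,-30,0,0,1.5,0,-43,0,0,1.5,0,-43,0,0,1.5,0,-43,0,0,1.5,0,-43,0]

```text
clock: 14.02
ee_pos: [440.2, 88.3, 23.8]
tool_rot: [3.139, 0.002, -0.01]
wrist_force: [0.1, 0.5, -0.5]
gripper_width: 0.998
```

Call:
move_arm:
  deltas: [60,0,0,0,0,100,0,0,0,0,200,0,0,0,0,255,0,0,0,0,255,0,0,0,0,255,0,0,0,0,255,0,0,0,0]

```text
clock: 14.6
ee_pos: [440.6, 88.5, 25.2]
tool_rot: [3.141, 0.001, -0.011]
wrist_force: [-1.6, 0.2, 10.0]
gripper_width: 0.72
```

```bash
python3 look2.py c2 40
```

```text
14.7 [440.6  88.6  25.2] [ 3.141e+00  1.000e-03 -1.100e-02] 0.72 [-2.  -0.  11.7]
347 228
241 230
```

View pics/c2.png

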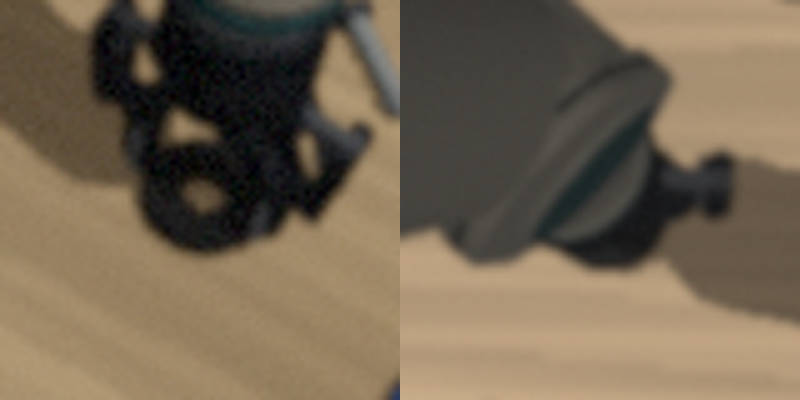

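The damper is gripped. Lifting, then to the blue post at (445,265).

Call:
move_arm:
  deltas: [255,0,0,10,0,255,0,0,40,0,255,0,0,75,0,255,1,30,85,0,255,2,65,85,0,255,3,100,85,0,255,4,140,85,0,255,4,177,85,0]

```text
clock: 15.37
ee_pos: [444.4, 267.8, 110.9]
tool_rot: [3.142, 0.0, -0.011]
wrist_force: [0.9, 0.1, -0.9]
gripper_width: 0.719
```

Call:
move_arm:
  deltas: [255,0,0,0,0,255,0,0,0,0]

```text
clock: 15.53
ee_pos: [443.6, 270.7, 111.0]
tool_rot: [-3.141, 0.0, -0.005]
wrist_force: [-0.3, -1.3, -0.1]
gripper_width: 0.713
```

```bash
python3 look2.py c3 40
```

```text
15.6333 [444.2 266.7 111.2] [ 3.141  0.    -0.011] 0.716 [ 0.3  0.3 -0.8]
422 249
159 222
```

View pics/c3.png

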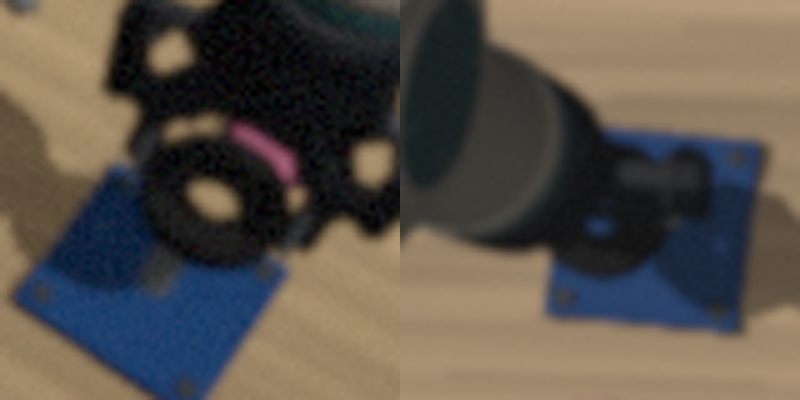

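```bash
python3 - <<'E'
from gm import *
f,g=pickle.load(open('c3.pkl','rb'))
for z in(86,93,100): print(z,ray(f,[[423.9,248.1]],z).round(1),ray(g,[[158.5,226.5]],z).round(1))
E
```

```text
86 [[436.8 269.1  86. ]] [[435.4 269.5  86. ]]
93 [[441.5 269.   93. ]] [[434.7 267.5  93. ]]
100 [[446.2 269.  100. ]] [[433.9 265.6 100. ]]
```

Call:
move_arm:
  deltas: [255,3,-2.5,-10,0,255,3,-2.5,-25,0,255,3,-2.5,-25,0,255,3,-2.5,-25,0,255,3,-2.5,-25,0]

```text
clock: 16.05
ee_pos: [447.6, 263.0, 86.4]
tool_rot: [3.14, 0.0, -0.013]
wrist_force: [-0.0, 0.3, 0.4]
gripper_width: 0.72
```

```bash
python3 look2.py c4 30
```

```text
16.15 [447.7 263.8  86.7] [ 3.141 -0.    -0.012] 0.72 [ 0.6  0.  -1.5]
417 255
163 222
```

View pics/c4.png

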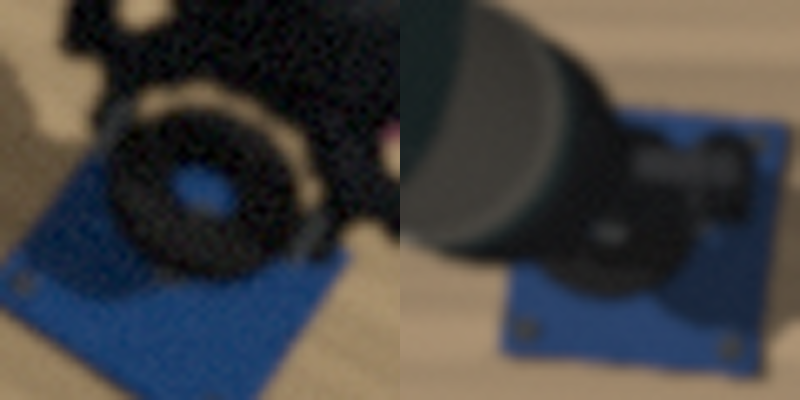

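```bash
python3 - <<'E'
from gm import *
f,g=pickle.load(open('c4.pkl','rb'))
for z in(61.5,68.5,75.5): print(z,ray(f,[[416.95,253]],z).round(1),ray(g,[[164,226.3]],z).round(1))
def cr(F,u,v,P):
    q=proj(F,P);print((q-[u-30,v-30]+.5)/.15)
cr(f,417,255,[[445.5,265.9,54]]);cr(g,163,222,[[442.5,263.7,54]])
# tip brightness from t0
f0=pickle.load(open('scene0.pkl','rb'));g0=pickle.load(open('top0.pkl','rb'))
print(proj(f0,[[445.5,265.9,54]]),proj(g0,[[442.5,263.7,54]]))
E
python3 - <<'E'
import cv2,pickle,numpy as np
f=pickle.load(open('scene0.pkl','rb'))['color'];g=pickle.load(open('top0.pkl','rb'))['color']
cv2.imwrite('pics/tip.png',np.hstack([cv2.resize(f[235:275,397:437],(400,400),interpolation=0),cv2.resize(g[208:248,145:185],(400,400),interpolation=0)])[...,::-1])
E
```

```text
61.5 [[440.8 261.8  61.5]] [[438.9 263.3  61.5]]
68.5 [[445.3 261.8  68.5]] [[438.1 261.5  68.5]]
75.5 [[449.8 261.8  75.5]] [[437.3 259.6  75.5]]
[[201.97849646 217.04899953]]
[[214.98587363 224.19863155]]
[[416.79677447 257.05734993]] [[164.74788104 225.12979473]]
```

View pics/tip.png

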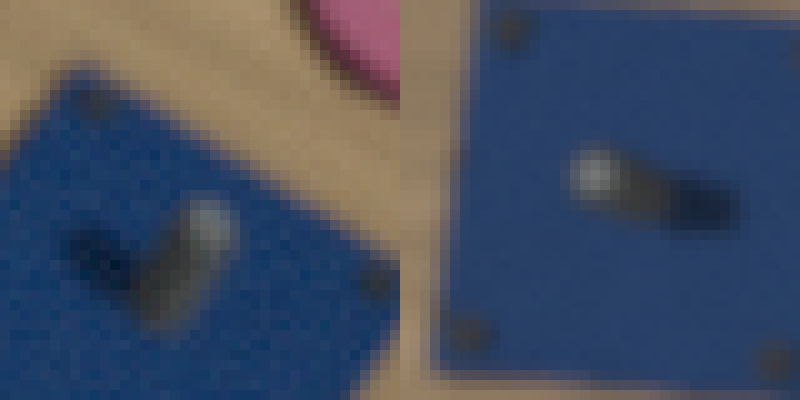

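```bash
python3 - <<'E'
from gm import *
f,g=pickle.load(open('c4.pkl','rb'))
print('tip',ray(f,[[417.7,256]],54).round(1),ray(g,[[164,225]],54).round(1))
print('base pts',ray(f,[[397+16.5-.5,235+31.5-.5]],10).round(1))
# yellow tip too
E
```

```text
tip [[441.9 266.4  54. ]] [[442.8 265.5  54. ]]
base pts [[444.1 268.9  10. ]]
```

The post tip is visible through the bore in both views. The ring needs about +3 in y and +1 in x.

Call:
move_arm:
  deltas: [255,1,3,-3,0,255,1,3,-5,0,255,1,3,-5,0,255,1,3,-5,0]

```text
clock: 16.48
ee_pos: [448.6, 266.9, 81.6]
tool_rot: [3.141, -0.0, -0.012]
wrist_force: [-0.7, -0.1, -1.2]
gripper_width: 0.715
```

```bash
python3 look2.py c5 25
```

```text
16.5833 [448.7 266.8  81.7] [ 3.141 -0.    -0.012] 0.718 [ 0.9 -0.4 -0.2]
418 257
163 222
```

View pics/c5.png

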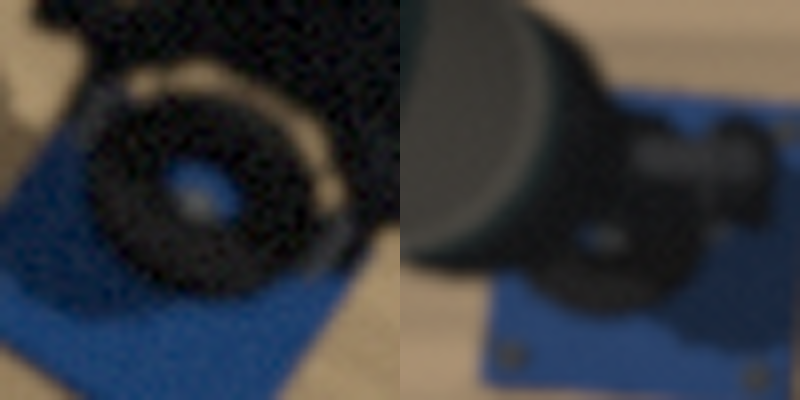

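The scene view matches an aligned bore (13 crop pixels above the tip, as predicted). The top view agrees to 1 px. Descending.

Call:
move_arm:
  deltas: [255,0,0,-8,0,255,0,0,-14,0,255,0,0,-14,0,255,0,0,-14,0]

```text
clock: 16.92
ee_pos: [448.3, 266.5, 67.1]
tool_rot: [3.14, 0.001, -0.012]
wrist_force: [0.1, -0.6, -1.2]
gripper_width: 0.716
```

```bash
python3 look2.py c6 25
```

```text
17.0167 [448.6 266.6  67.5] [ 3.141  0.    -0.012] 0.712 [ 0.7 -0.5 -1.5]
416 260
164 223
```

View pics/c6.png

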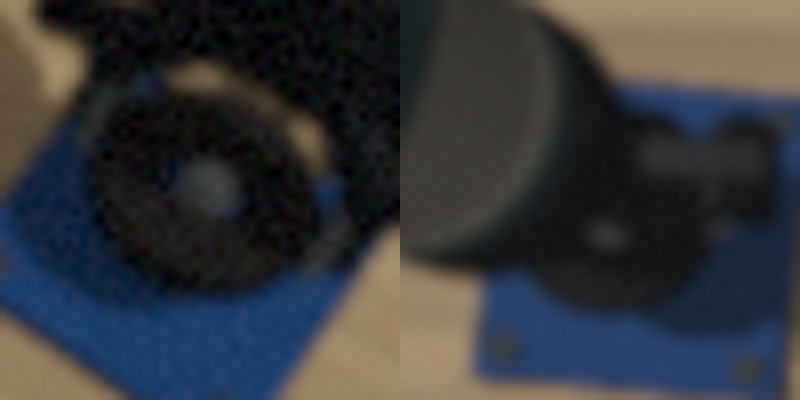

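Call:
move_arm:
  deltas: [255,0,0,-10,0,255,0,0,-20,0,255,0,0,-27,0,255,0,0,-30,0,255,0,0,-32,0,255,0,0,-34,0,255,0,0,-34,0,255,0,0,-34,0]

```text
clock: 17.68
ee_pos: [448.4, 266.2, 35.2]
tool_rot: [-3.141, 0.001, -0.013]
wrist_force: [-5.5, -1.6, 19.4]
gripper_width: 0.719
```

Call:
move_arm:
  deltas: [120,0,0,0,0,60,0,0,0,0,0,0,0,0,0,0,0,0,0,0,0,0,0,20,0,0,0,0,50,0,0,0,0,80,0,0,0,0,90,0]

```text
clock: 18.35
ee_pos: [450.2, 266.5, 128.1]
tool_rot: [-3.139, -0.004, -0.013]
wrist_force: [0.7, -0.4, -0.2]
gripper_width: 1.001
```

```bash
python3 look2.py c7 40;python3 -c "
from h import *
p=status.read_state()['ee_pos'];print(np.array([447,-96,100])-p)"
```

```text
18.45 [449.5 266.9 126.5] [-3.139e+00 -3.000e-03 -1.200e-02] 1.0 [-0.1  0.4  0.2]
423 247
158 219
[  -2.5266616  -362.94030386  -26.54890779]
```

View pics/c7.png

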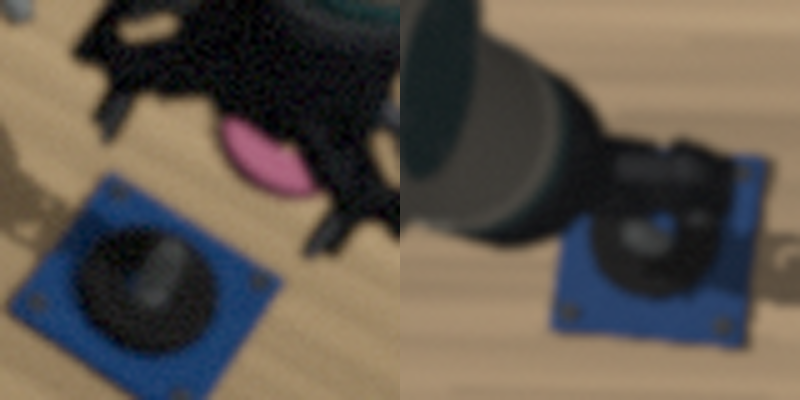

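The damper is flat over the blue post. I'll refine the sprocket position, then go for it.

```bash
python3 - <<'E'
from m import *
import pickle
f=pickle.load(open('top0.pkl','rb'));g=pickle.load(open('c7.pkl','rb'))
for F,s in((f,(318,230)),(g[0],(285,195)),(g[1],(318,230))):
    h=cv2.cvtColor(F['color'],cv2.COLOR_RGB2HSV);p=h[s[1]-24:s[1]+24,s[0]-24:s[0]+24];bg=np.median(p.reshape(-1,3),0)
    m=(h[...,1]>bg[1]+22).astype(np.uint8)*255;m=cv2.morphologyEx(m,cv2.MORPH_OPEN,np.ones((3,3)))
    c=blob(F,m,s,20)
    P=ray(F,c.reshape(-1,2),7)[:,:2].astype(np.float32);q=cv2.minEnclosingCircle(P);print(bg,np.round(q[0],1),round(2*q[1],1),ray(F,[c.reshape(-1,2).mean(0)],7).round(1))
E
```

```text
[ 17.  82. 148.] [446.4 -98.4] 62.9 [[446.2 -98.2   7. ]]
[ 18.  91. 158.] [447.6 -95.4] 65.7 [[448.1 -95.6   7. ]]
[ 17.  82. 156.] [446.8 -98. ] 62.7 [[446.6 -98.3   7. ]]
```

Call:
move_arm:
  deltas: [0,0,-40,0,0,0,0,-80,0,0,0,0,-120,0,0,0,0,-160,0,0,0,0,-200,0,0,0,0,-240,0,0,0,0,-280,0,0,0,0,-320,0,0]

```text
clock: 19.12
ee_pos: [448.4, -54.6, 125.1]
tool_rot: [-3.139, -0.0, -0.012]
wrist_force: [0.4, -0.1, -0.7]
gripper_width: 1.002
```

Call:
move_arm:
  deltas: [0,-2,-35,-10,0,0,-2.5,-43,-30,0,0,-2.5,-43,-55,0,0,-2.5,-43,-65,0,0,-2.5,-43,-65,0,0,-2.5,-43,-65,0]

```text
clock: 19.62
ee_pos: [444.7, -97.4, 58.9]
tool_rot: [-3.138, 0.003, -0.012]
wrist_force: [-0.5, -0.4, 0.3]
gripper_width: 1.002
```

```bash
python3 look2.py d1 30;python3 -c "
from h import *
p=status.read_state()['ee_pos'];print(np.array([445.5,-97.5,36])-p)"
```

```text
19.7167 [445.9 -97.5  60.1] [-3.139  0.    -0.012] 0.998 [-0.4  0.3  0.1]
284 186
318 228
[ -0.35204845  -0.04844419 -24.14907541]
```

View pics/d1.png

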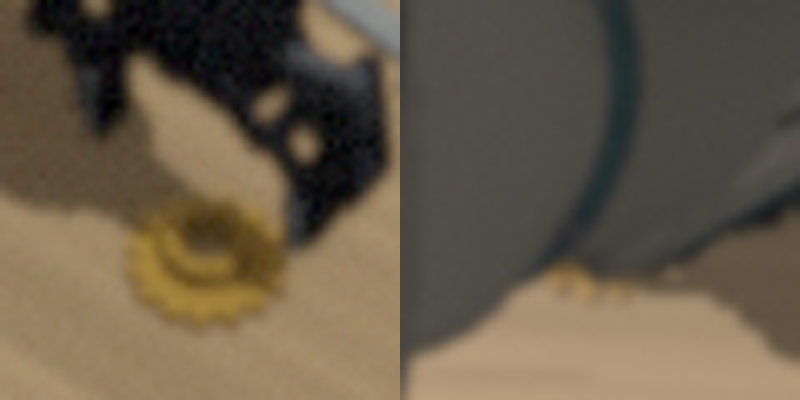

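Call:
move_arm:
  deltas: [0,0,0,-12,0,0,0,0,-24,0,0,0,0,-24,0,0,0,0,-24,0,0,0,0,-24,0]

```text
clock: 20.13
ee_pos: [446.3, -97.4, 36.9]
tool_rot: [-3.14, -0.001, -0.011]
wrist_force: [0.0, 0.4, 0.2]
gripper_width: 1.001
```

Call:
move_arm:
  deltas: [100,0,0,0,0,150,0,0,0,0,200,0,0,0,0,255,0,0,0,0,255,0,0,0,0,255,0,0,0,0,255,0,0,0,0,255,0,0,0,0]

```text
clock: 20.8
ee_pos: [446.4, -97.3, 37.4]
tool_rot: [-3.139, -0.002, -0.011]
wrist_force: [-1.3, 1.6, 6.6]
gripper_width: 0.379
```

```bash
python3 look2.py d2 30
```

```text
20.9 [446.4 -97.3  37.4] [-3.139e+00 -2.000e-03 -1.100e-02] 0.376 [-0.5 -0.5  6.9]
284 191
317 229
```

View pics/d2.png

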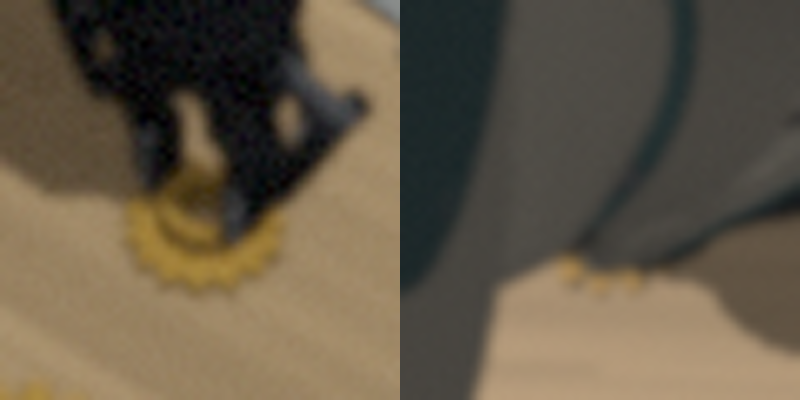

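The hub is gripped. Lifting and taking it to the blue post.

Call:
move_arm:
  deltas: [255,0,0,8,0,255,0,0,30,0,255,0,0,60,0,255,0,0,85,0,255,0,25,95,0,255,0,60,95,0,255,0,100,95,0,255,0,140,95,0]
  force: 45

```text
clock: 21.57
ee_pos: [446.4, 43.8, 132.9]
tool_rot: [-3.139, -0.003, -0.013]
wrist_force: [0.5, 0.1, 0.0]
gripper_width: -0.003
```

```bash
python3 -c "
from h import *
p=status.read_state();print(p['gripper_width'],p['wrist_force']);p=p['ee_pos'];print(p,np.array([445.5,266,105])-p)"
```

```text
-0.003157851750059973 [0.53728918 0.07824168 0.04975931]
[446.42356424  43.80916442 132.8601204 ] [ -0.92356424 222.19083558 -27.8601204 ]
```

The gripper is shut, so the sprocket slipped out. I'll look for it.

```bash
python3 - <<'E'
from h import *
import pickle
f=grab_frame('scene');g=grab_frame('top');pickle.dump((f,g),open('d3.pkl','wb'))
cv2.imwrite('pics/d3.png',cv2.resize(f['color'][100:330,180:490],(800,594),interpolation=cv2.INTER_CUBIC)[...,::-1])
save(g,'d3t')
E
```

```text
(no output)
```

View pics/d3.png

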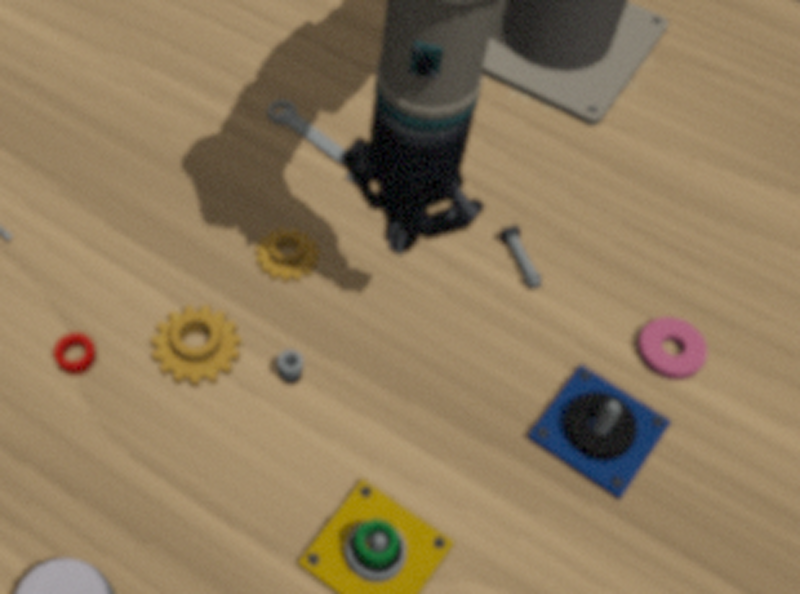

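View pics/d3t.png

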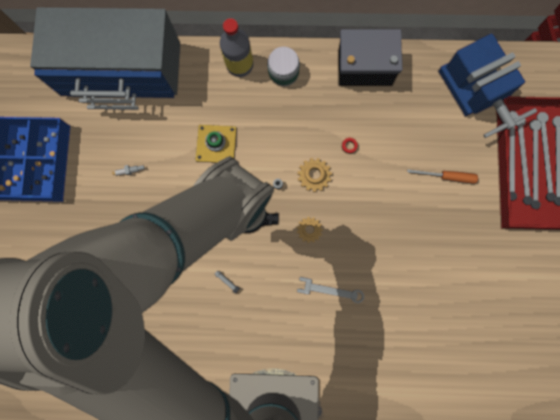

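The sprocket is still flat with its hub up, and has shifted only slightly to top (312,230). The grip was too high: the tips reach only about 19 mm beyond the TCP. I'll regrasp with the TCP at z≈28.

```bash
python3 - <<'E'
from m import *
import pickle
f,g=pickle.load(open('d3.pkl','rb'))
for F,s in((g,(312,229)),(f,(291,199))):
    h=cv2.cvtColor(F['color'],cv2.COLOR_RGB2HSV).astype(int)
    m=((h[...,1]>118)&(h[...,0]<30)&(h[...,0]>10)).astype(np.uint8)*255
    m=cv2.morphologyEx(m,cv2.MORPH_CLOSE,np.ones((3,3)));c=blob(F,m,s,18)
    P=ray(F,c.reshape(-1,2),7)[:,:2].astype(np.float32);q=cv2.minEnclosingCircle(P);print(np.round(q[0],1),round(2*q[1],1),np.round(cv2.minAreaRect(P)[:2],1).tolist())
    u,v=s;cv2.imwrite('pics/q%d.png'%u,cv2.resize(np.hstack([F['color'][v-20:v+20,u-20:u+20,::-1],cv2.merge([m[v-20:v+20,u-20:u+20]]*3)]),(600,300),interpolation=0))
E
python3 -c "
import cv2,numpy as np
cv2.imwrite('pics/qq.png',np.vstack([cv2.imread('pics/q312.png'),cv2.imread('pics/q291.png')]))"
```

```text
[446.8 -77.9] 58.0 [[446.6, -77.9], [55.5, 53.7]]
[445.6 -75.6] 69.4 [[446.4, -76.5], [67.1, 62.5]]
```

View pics/qq.png

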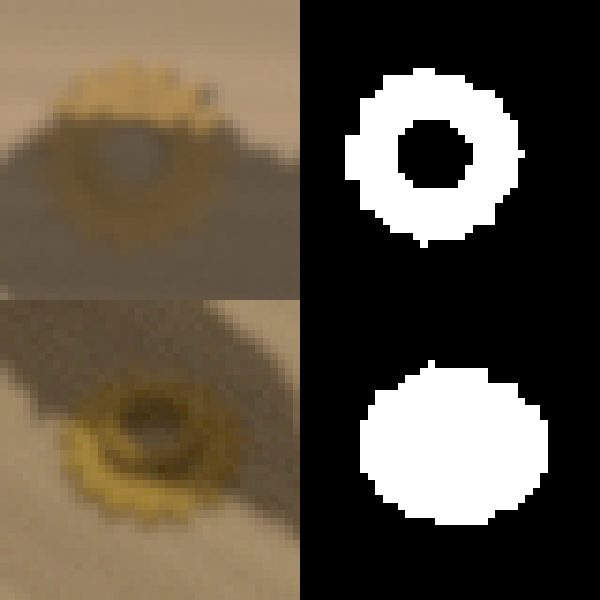

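Call:
move_arm:
  deltas: [0,0,-35,0,0,0,0,-70,0,0,0,0,-105,0,0,0,0,-121.5,-20,0,0,0,-121.5,-50,0,0,0,-121.5,-70,0,0,0,-121.5,-70,0,0,0,-121.5,-70,0]

```text
clock: 22.33
ee_pos: [444.6, -71.2, 61.4]
tool_rot: [-3.134, 0.003, 0.0]
wrist_force: [-0.1, 0.0, 0.3]
gripper_width: 1.001
```

```bash
python3 look2.py d4 30;python3 -c "
from h import *
p=status.read_state()['ee_pos'];print(np.array([446.2,-77.5,28])-p)"
```

```text
22.4333 [445.8 -71.   62.6] [-3.135e+00  0.000e+00  2.000e-03] 0.999 [ 0.4  0.1 -0.1]
293 190
307 228
[  0.39580691  -6.46568934 -34.56423868]
```

View pics/d4.png

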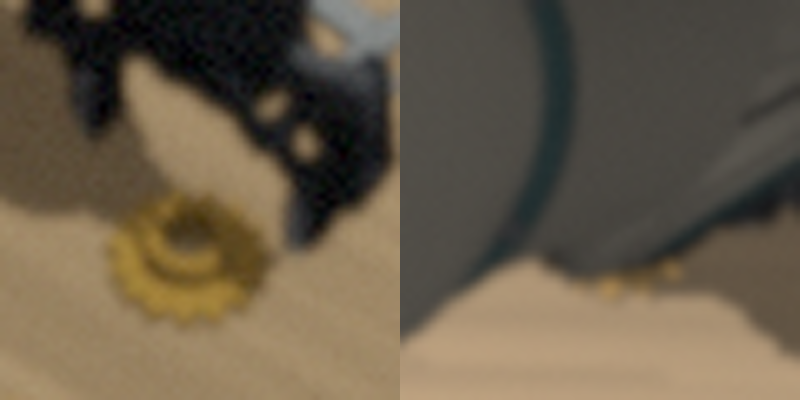

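Call:
move_arm:
  deltas: [0,0,-6.5,-10,0,0,0,-6.5,-22,0,0,0,-6.5,-34,0,0,0,-6.5,-34,0,0,0,-6.5,-34,0,0,0,-6.5,-34,0]

```text
clock: 22.93
ee_pos: [446.4, -77.5, 29.6]
tool_rot: [-3.136, -0.001, 0.002]
wrist_force: [-0.6, -0.6, 0.1]
gripper_width: 0.996
```

Call:
move_arm:
  deltas: [100,0,0,0,0,150,0,0,0,0,200,0,0,0,0,255,0,0,0,0,255,0,0,0,0,255,0,0,0,0,255,0,0,0,0,255,0,0,0,0]
  force: 40

```text
clock: 23.6
ee_pos: [446.6, -77.4, 30.1]
tool_rot: [-3.135, -0.002, 0.002]
wrist_force: [-1.0, -0.1, 6.7]
gripper_width: 0.389
```

```bash
python3 look2.py d5 30
```

```text
23.7 [446.5 -77.4  30.1] [-3.135e+00 -2.000e-03  2.000e-03] 0.383 [-0.   1.2  7.5]
291 197
309 229
```

View pics/d5.png

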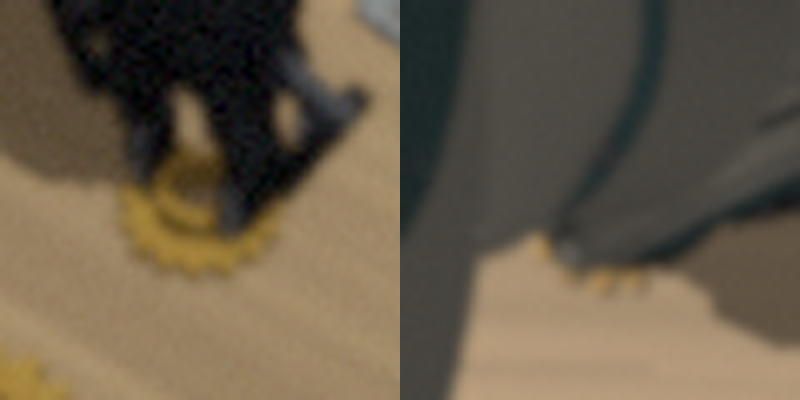

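Call:
move_arm:
  deltas: [255,0,0,4,0,255,0,0,12,0,255,0,0,25,0,255,0,0,45,0,255,0,0,70,0,255,0,0,90,0,255,0,0,90,0,255,0,0,90,0]

```text
clock: 24.37
ee_pos: [447.1, -77.1, 120.8]
tool_rot: [-3.135, -0.004, 0.003]
wrist_force: [0.4, 0.1, -1.6]
gripper_width: 0.388
```

```bash
python3 look2.py d6 30
```

```text
24.4667 [446.1 -76.9 119.6] [-3.135e+00 -1.000e-03  3.000e-03] 0.388 [ 0.7 -0.1 -1.3]
291 175
310 225
```

View pics/d6.png

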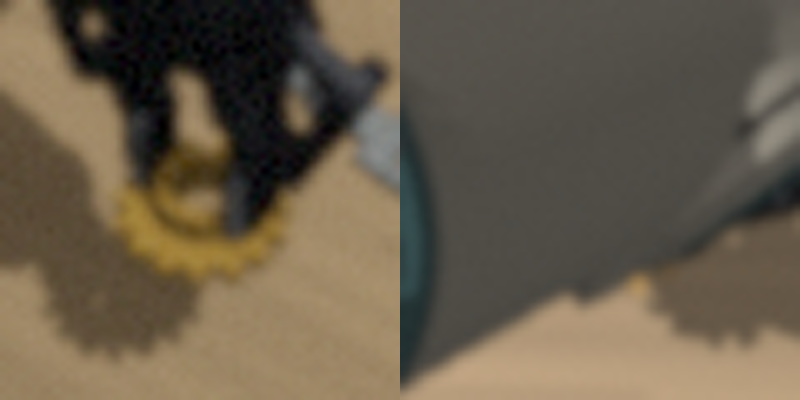

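The sprocket is held level. Moving gently to the blue post.

Call:
move_arm:
  deltas: [255,0,15,0,0,255,0,42,0,0,255,0,72,0,0,255,0,104,0,0,255,0,136,0,0,255,0,168,0,0,255,0,196,0,0,255,0,215,0,0]

```text
clock: 25.13
ee_pos: [444.8, 141.1, 118.1]
tool_rot: [-3.134, 0.002, 0.006]
wrist_force: [0.7, -0.1, -1.0]
gripper_width: 0.388
```

Call:
move_arm:
  deltas: [255,0,30,0,0,255,0,60,0,0,255,0,90,0,0,255,0,115,0,0,255,0,130,0,0,255,0,130,0,0,255,0,130,0,0,255,0,130,0,0]

```text
clock: 25.8
ee_pos: [444.4, 269.4, 117.3]
tool_rot: [-3.136, 0.003, 0.004]
wrist_force: [-0.1, -0.2, -1.2]
gripper_width: 0.388
```

```bash
python3 look2.py d7 30
```

```text
25.9 [444.8 269.2 117.8] [-3.135e+00  3.000e-03  3.000e-03] 0.39 [-0.1 -0.5 -0.4]
424 248
157 222
```

View pics/d7.png

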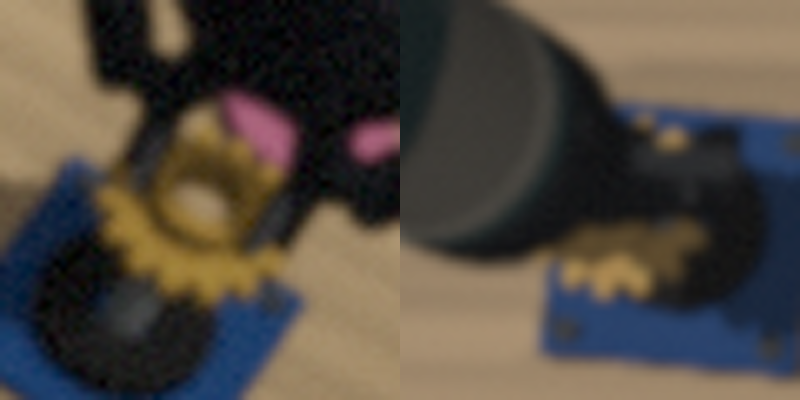

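```bash
cat > spr.py <<'E'
from m import *
import pickle,sys
from scipy.optimize import least_squares
def fit(pk,zs,seeds,R=31,hs=(11,35,120)):
  out=[]
  for F,n,s in zip(pickle.load(open(pk+'.pkl','rb')),'st',seeds):
    h=cv2.cvtColor(F['color'],cv2.COLOR_RGB2HSV).astype(int)
    m=((h[...,1]>hs[2])&(h[...,0]<hs[1])&(h[...,0]>hs[0])&(h[...,2]>50)).astype(np.uint8)*255
    c=blob(F,m,s,24).reshape(-1,2)
    hull=cv2.convexHull(c).reshape(-1,2)
    for z in zs:
      P=ray(F,hull,z)[:,:2]
      # outer boundary away from hand: keep the side facing camera
      C=(-cv2.Rodrigues(np.array(F['rvec'],float))[0].T@np.array(F['tvec'],float).ravel())[:2]
      c0=P.mean(0)
      for _ in range(5):
        d=(C-c0)/np.linalg.norm(C-c0);k=(P-c0)@d>R*0.1
        r=least_squares(lambda q:np.linalg.norm(P[k]-q,axis=1)-R,c0,loss='soft_l1');c0=r.x
      print(n,z,c0.round(1),k.sum(),np.abs(r.fun).mean().round(2))
E
python3 - <<'E'
from spr import *
fit('d7',(88,91,95),((424,248),(157,222)))
E
```

```text
s 88 [445.5 267.9] 7 1.0
s 91 [447.3 267.8] 7 1.02
s 95 [449.7 267.7] 7 1.04
t 88 [444.5 271.4] 6 1.65
t 91 [444.2 270.6] 6 1.65
t 95 [443.9 269.6] 6 1.65
```

Call:
move_arm:
  deltas: [255,-0.5,-3.5,-10,0,255,-0.5,-3.5,-20,0,255,-0.5,-3.5,-29,0,255,-0.5,-3.5,-29,0,255,-0.5,-3.5,-29,0,255,-0.5,-3.5,-29,0]

```text
clock: 26.4
ee_pos: [444.4, 265.6, 88.6]
tool_rot: [-3.135, 0.003, 0.003]
wrist_force: [-0.6, 0.0, -0.5]
gripper_width: 0.392
```

```bash
python3 look2.py d8 25; python3 - <<'E'
from spr import *
fit('d8',(59,62),((419,254),(162,226)))
f,g=pickle.load(open('d8.pkl','rb'))
E
```

```text
26.5 [444.6 265.9  89. ] [-3.135e+00  2.000e-03  3.000e-03] 0.385 [-0.5  0.3 -0.9]
419 254
162 223
s 59 [446.1 266. ] 7 0.42
s 62 [447.8 266. ] 7 0.43
t 59 [446.6 264.3] 6 4.32
t 62 [446.3 263.6] 6 4.31
```

View pics/d8.png

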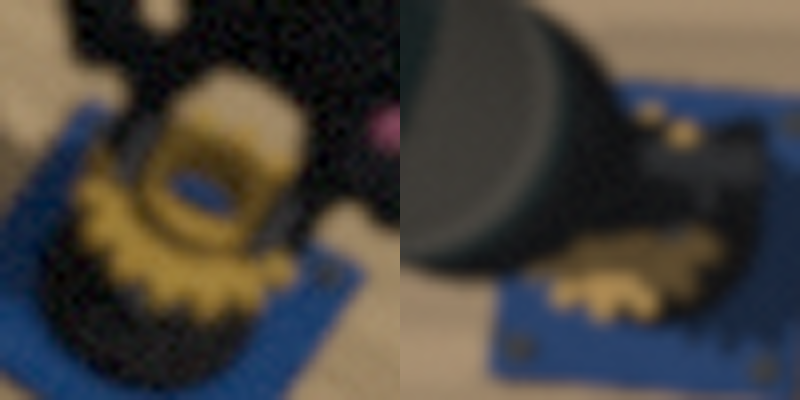

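Call:
move_arm:
  deltas: [255,-1.5,-0.5,-4,0,255,-1.5,-0.5,-8,0,255,-1.5,-0.5,-8,0,255,-1.5,-0.5,-8,0]

```text
clock: 26.83
ee_pos: [442.9, 265.4, 80.8]
tool_rot: [-3.135, 0.003, 0.003]
wrist_force: [-0.2, -0.3, -1.7]
gripper_width: 0.389
```

```bash
python3 look2.py d9 25
```

```text
26.9333 [443.1 265.4  81. ] [-3.135e+00  2.000e-03  3.000e-03] 0.383 [ 0.3  0.3 -1.6]
418 255
163 224
```

View pics/d9.png

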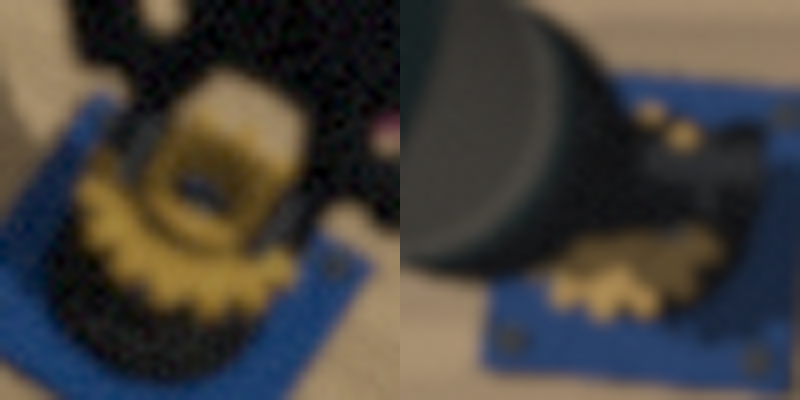

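No contact force and the tip is entering the bore, so I'll continue.

Call:
move_arm:
  deltas: [255,0,0,-4,0,255,0,0,-8,0,255,0,0,-10,0,255,0,0,-10,0,255,0,0,-10,0]

```text
clock: 27.35
ee_pos: [443.0, 265.2, 70.8]
tool_rot: [-3.135, 0.003, 0.003]
wrist_force: [0.2, -0.1, -0.6]
gripper_width: 0.385
```

```bash
python3 look2.py d10 25
```

```text
27.45 [443.2 265.3  71. ] [-3.135e+00  2.000e-03  3.000e-03] 0.39 [-0.5 -0.7 -0.5]
417 257
164 225
```

View pics/d10.png

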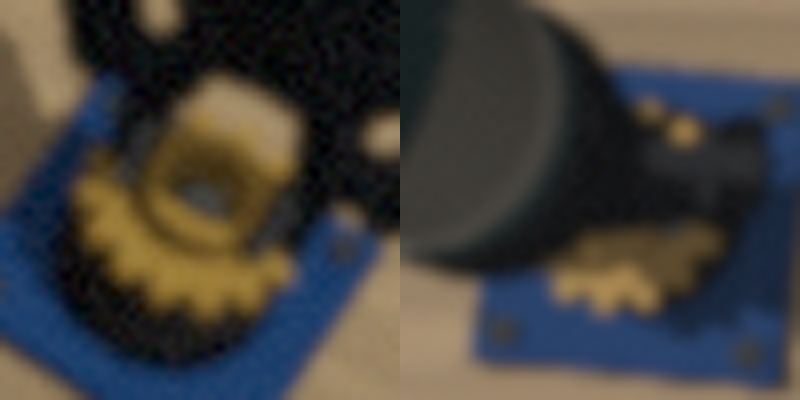

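Call:
move_arm:
  deltas: [255,0,0,-6,0,255,0,0,-11,0,255,0,0,-14,0,255,0,0,-17,0,255,0,0,-19,0,255,0,0,-19,0,255,0,0,-19,0]

```text
clock: 28.03
ee_pos: [442.9, 265.2, 54.1]
tool_rot: [-3.132, 0.003, 0.002]
wrist_force: [-5.8, -1.0, 24.4]
gripper_width: 0.388
```

```bash
python3 look2.py d11 25
```

```text
28.1333 [442.9 265.2  54. ] [-3.133e+00  3.000e-03  2.000e-03] 0.391 [-5.6 -1.9 24.7]
415 260
166 226
```

View pics/d11.png

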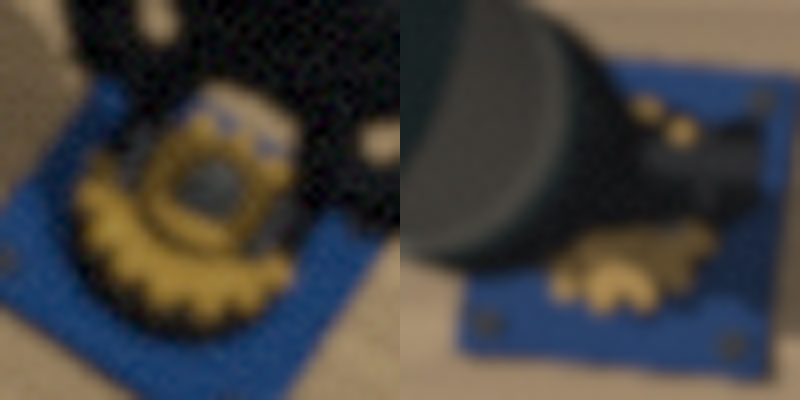

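It's seated at TCP z=54, exactly as expected, with the post centred. Releasing.

Call:
move_arm:
  deltas: [180,0,0,1,0,100,0,0,1,0,0,0,0,1,0,0,0,0,1,0,0,0,0,15,0,0,0,0,45,0,0,0,0,75,0,0,0,0,75,0]

```text
clock: 28.8
ee_pos: [445.6, 265.7, 132.8]
tool_rot: [-3.13, -0.004, 0.002]
wrist_force: [0.2, -0.2, 0.1]
gripper_width: 1.0
```

```bash
python3 look2.py d12 40;python3 -c "
from h import *
p=status.read_state()['ee_pos'];print(np.array([658,-172,100])-p)"
```

```text
28.9 [443.4 265.7 129.6] [-3.132e+00  1.000e-03  3.000e-03] 0.999 [-0.7  0.7 -0.9]
424 244
158 222
[ 214.64727694 -437.69107742  -29.61693979]
```

View pics/d12.png

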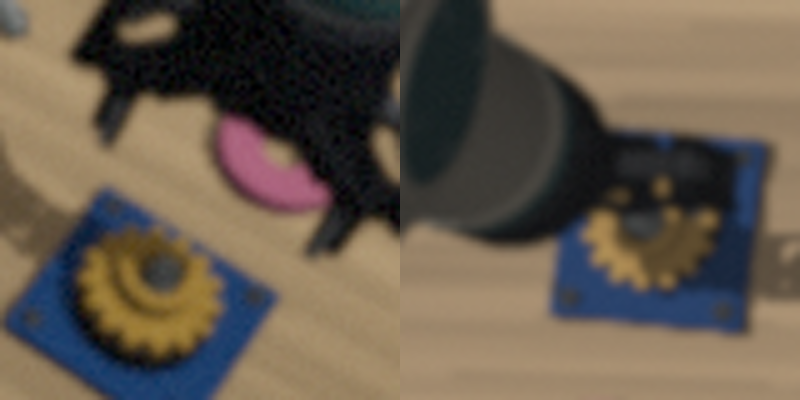

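The sprocket is flat, hub up, on the ring. Now the red collar at about (659,-172).

Call:
move_arm:
  deltas: [0,16,-34,0,0,0,33,-68,0,0,0,50,-102,0,0,0,66,-136,0,0,0,83,-170,0,0,0,100,-204,0,0,0,116,-238,0,0,0,133,-272,0,0]

```text
clock: 29.57
ee_pos: [575.9, -7.8, 128.0]
tool_rot: [-3.131, 0.004, 0.003]
wrist_force: [1.2, 1.4, -0.5]
gripper_width: 1.004
```

Call:
move_arm:
  deltas: [0,16,-34,0,0,0,33,-68,0,0,0,50,-102,-10,0,0,66,-136,-25,0,0,77,-155,-40,0,0,77,-155,-60,0,0,77,-155,-60,0,0,77,-155,-60,0]

```text
clock: 30.23
ee_pos: [651.0, -161.7, 65.3]
tool_rot: [-3.128, 0.009, 0.002]
wrist_force: [0.4, -0.3, 0.9]
gripper_width: 1.003
```

```bash
python3 look2.py e1 30;python3 -c "
from h import *
p=status.read_state()['ee_pos'];print(np.array([659,-172,23])-p)"
```

```text
30.3333 [ 652.8 -161.5   67.9] [-3.13   0.005  0.004] 1.001 [-0.1 -0.1  0.3]
211 228
346 143
[  6.2051502  -10.47674496 -44.91435684]
```

View pics/e1.png

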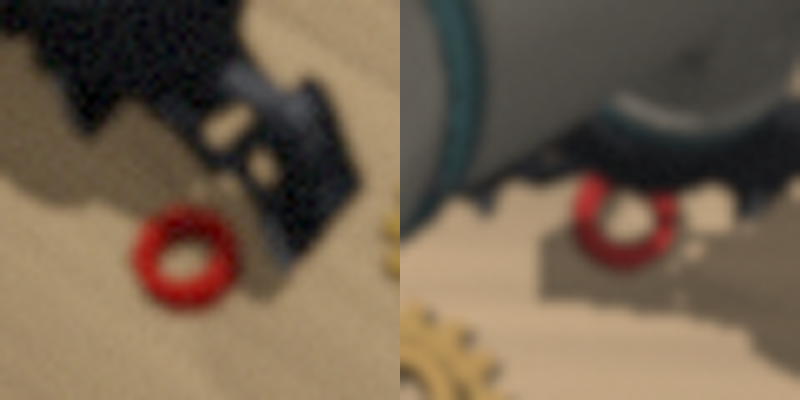

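Call:
move_arm:
  deltas: [0,6,-10.5,-10,0,0,6,-10.5,-28,0,0,6,-10.5,-45,0,0,6,-10.5,-45,0,0,6,-10.5,-45,0,0,6,-10.5,-45,0]

```text
clock: 30.83
ee_pos: [659.1, -172.0, 23.3]
tool_rot: [-3.13, 0.004, 0.004]
wrist_force: [0.3, 0.6, -0.0]
gripper_width: 1.0
```

Call:
move_arm:
  deltas: [100,0,0,0,0,150,0,0,0,0,200,0,0,0,0,255,0,0,0,0,255,0,0,0,0,255,0,0,0,0,255,0,0,0,0,255,0,0,0,0]

```text
clock: 31.5
ee_pos: [659.4, -172.0, 24.2]
tool_rot: [-3.13, 0.003, 0.004]
wrist_force: [-0.7, 0.8, 6.3]
gripper_width: 0.446
```

```bash
python3 look2.py e2 30
```

```text
31.6 [ 659.4 -172.    24.3] [-3.13e+00  3.00e-03  4.00e-03] 0.446 [-1.2  0.4  6.2]
209 237
348 146
```

View pics/e2.png

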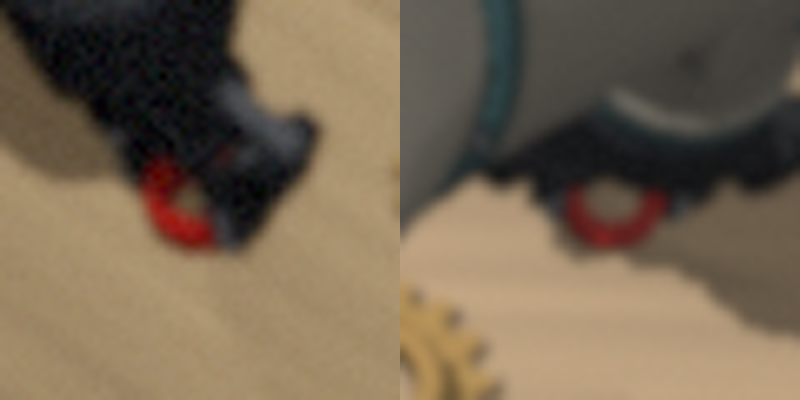

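Call:
move_arm:
  deltas: [255,0,0,5,0,255,0,0,20,0,255,0,0,45,0,255,0,0,75,0,255,0,0,95,0,255,-10,20,95,0,255,-24,49,95,0,255,-38,78,95,0]

```text
clock: 32.27
ee_pos: [621.3, -94.5, 120.9]
tool_rot: [-3.131, 0.001, 0.002]
wrist_force: [1.7, 1.6, -1.4]
gripper_width: 0.448
```

```bash
python3 look2.py e3 30; python3 -c "
from h import *
p=status.read_state()['ee_pos'];print(np.array([444,265.5,119])-p)"
```

```text
32.3667 [619.6 -86.5 119.4] [-3.123  0.006  0.01 ] 0.446 [ 1.1  1.  -2.1]
243 222
316 150
[-175.59421298  352.02705284   -0.42202649]
```

View pics/e3.png

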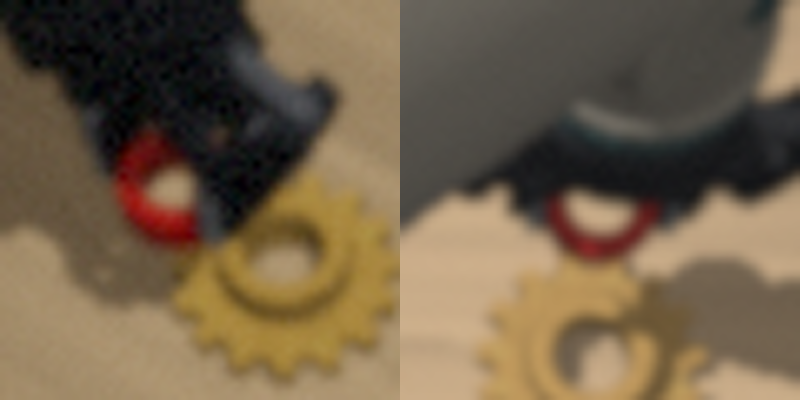

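Call:
move_arm:
  deltas: [255,-16,32,0,0,255,-32,64,0,0,255,-48,96,0,0,255,-64,128,0,0,255,-80,160,0,0,255,-96,192,0,0,255,-112,224,0,0,255,-128,256,0,0]

```text
clock: 33.03
ee_pos: [491.3, 170.7, 120.4]
tool_rot: [-3.122, 0.005, 0.01]
wrist_force: [-0.2, 1.1, -1.3]
gripper_width: 0.448
```

```bash
python3 -c "
from h import *
grab_frame('top');p=status.read_state()['ee_pos'];print(p,np.array([444,265.5,110])-p)"
```

```text
[486.20567087 179.82060597 119.22694087] [-42.20567087  85.67939403  -9.22694087]
```

Call:
move_arm:
  deltas: [255,-15,30,0,0,255,-30,60,0,0,255,-42,85,0,0,255,-42,85,-9,0,255,-42,85,-9,0,255,-42,85,-9,0,255,-42,85,-9,0]

```text
clock: 33.67
ee_pos: [445.5, 263.2, 110.9]
tool_rot: [-3.116, 0.011, 0.018]
wrist_force: [-0.1, 0.9, -1.1]
gripper_width: 0.445
```

```bash
python3 look2.py e4 30
```

```text
33.7667 [445.4 263.3 110.8] [-3.116  0.012  0.017] 0.448 [ 0.1  0.9 -1.2]
420 249
161 222
```

View pics/e4.png

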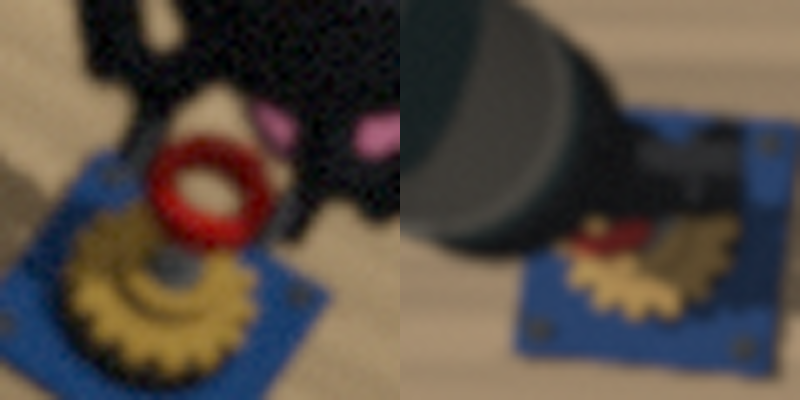

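```bash
python3 - <<'E'
from m import *
import pickle
f,g=pickle.load(open('e4.pkl','rb'))
for F,s,n in((f,(421,248),'s'),(g,(163,230),'t')):
    c=blob(F,masks(F)['red'],s,12).reshape(-1,2);print(n,c.min(0),c.max(0),ray(F,[(c.min(0)+c.max(0))/2],94.5).round(1))
    for P in ([445,262,94.5],):
        a=np.linspace(0,6.28,60);q=np.vstack([proj(F,np.c_[P[0]+20*np.cos(a),P[1]+20*np.sin(a),np.full(60,z)]) for z in(86.5,102.5)]);print(q.min(0).round(1),q.max(0).round(1))
E
```

```text
s [412 240] [430 256] [[445.9 263.8  94.5]]
[410.1 237.4] [430.9 257.3]
t [157 225] [167 229] [[433.6 259.   94.5]]
[151.3 212.8] [170.6 231.1]
```

The scene view puts the collar at (446,263.5), so I'll shift (-1.5,+2) and lower.

Call:
move_arm:
  deltas: [255,-1.5,2,-10,0,255,-1.5,2,-20,0,255,-1.5,2,-29,0,255,-1.5,2,-29,0,255,-1.5,2,-29,0,255,-1.5,2,-29,0]

```text
clock: 34.27
ee_pos: [443.9, 265.1, 81.6]
tool_rot: [-3.116, 0.012, 0.017]
wrist_force: [0.4, 0.1, -0.9]
gripper_width: 0.451
```

```bash
python3 look2.py e5 25
```

```text
34.3667 [444.1 265.3  82. ] [-3.116  0.011  0.017] 0.451 [ 0.3  1.  -0.3]
418 255
163 224
```

View pics/e5.png

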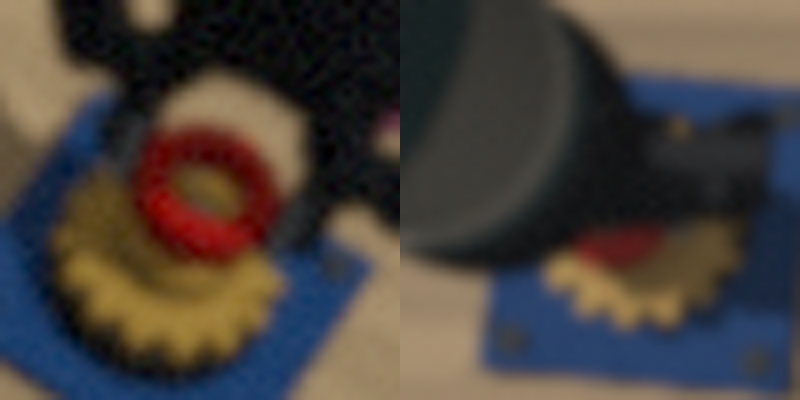

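Call:
move_arm:
  deltas: [255,1,0,-3,0,255,1,0,-6,0,255,1,0,-8,0,255,1,0,-8,0,255,1,0,-8,0]

```text
clock: 34.78
ee_pos: [445.0, 265.3, 73.8]
tool_rot: [-3.116, 0.011, 0.017]
wrist_force: [-0.4, -0.5, -0.3]
gripper_width: 0.447
```

```bash
python3 look2.py e6 25
```

```text
34.8833 [445.2 265.3  74. ] [-3.116  0.011  0.017] 0.445 [ 0.2  0.8 -1.1]
417 257
164 224
```

View pics/e6.png

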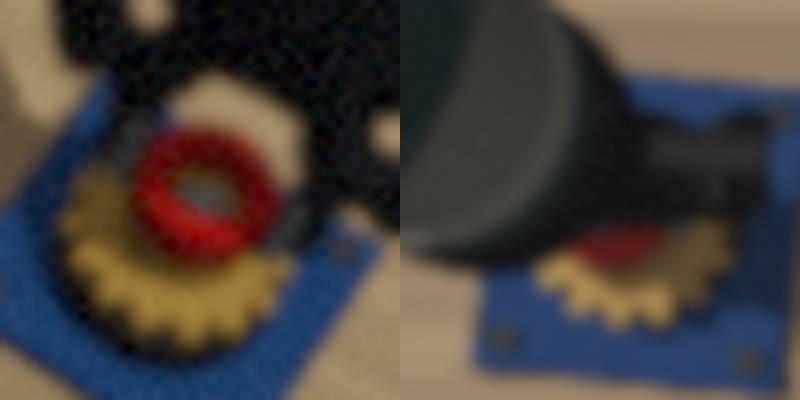

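The post is in the bore, so I'll seat the collar.

Call:
move_arm:
  deltas: [255,0,0,-3,0,255,0,0,-5,0,255,0,0,-7,0,255,0,0,-7.5,0,255,0,0,-7.5,0,255,0,0,-7.5,0]

```text
clock: 35.38
ee_pos: [445.2, 265.4, 68.1]
tool_rot: [-3.114, 0.011, 0.017]
wrist_force: [-4.1, -0.1, 18.1]
gripper_width: 0.445
```

```bash
python3 look2.py e7 25
```

```text
35.4833 [445.2 265.4  68.1] [-3.114  0.011  0.017] 0.444 [-3.5 -0.7 18. ]
416 258
165 224
```

View pics/e7.png

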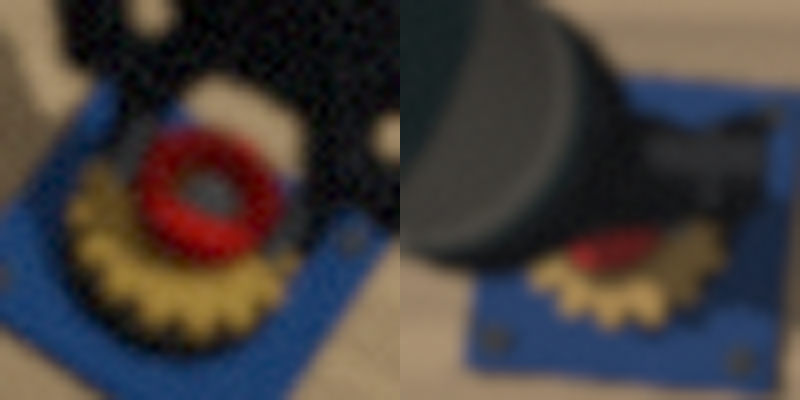

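Seated at TCP z=68.1 (68.3 expected). Releasing, then clearing away for a last look.

Call:
move_arm:
  deltas: [180,0,0,1,0,100,0,0,1,0,0,0,0,1,0,0,0,0,1,0,0,0,0,15,0,0,0,0,45,0,0,0,0,80,0,0,0,0,110,0]

```text
clock: 36.15
ee_pos: [445.1, 264.9, 179.2]
tool_rot: [-3.115, 0.012, 0.016]
wrist_force: [1.4, 0.6, 0.2]
gripper_width: 0.999
```

Call:
move_arm:
  deltas: [0,0,-35,10,0,0,0,-70,20,0,0,0,-105,20,0,0,0,-140,20,0,0,0,-175,20,0,0,0,-210,20,0,0,0,-245,20,0,0,0,-280,20,0]

```text
clock: 36.82
ee_pos: [444.7, -16.6, 199.0]
tool_rot: [-3.115, 0.012, 0.017]
wrist_force: [0.1, 0.2, 0.5]
gripper_width: 0.999
```

Call:
move_arm:
  deltas: [0,0,0,0,0,0,0,0,0,0,0,0,0,0,0]

```text
clock: 37.07
ee_pos: [444.6, -16.1, 198.8]
tool_rot: [-3.114, 0.013, 0.016]
wrist_force: [0.1, 0.1, -0.3]
gripper_width: 1.002
```

```bash
python3 - <<'E'
from m import *
import pickle
f=grab_frame('scene');g=grab_frame('top');pickle.dump((f,g),open('z.pkl','wb'))
print(status.read_state()['clock'],status.read_state()['ee_pos'])
L=[f['color'][235:295,380:440],f['color'][280:340,296:356],g['color'][198:258,140:200],g['color'][112:172,186:246]]
L=[cv2.resize(x,(300,300),interpolation=cv2.INTER_CUBIC) for x in L]
cv2.imwrite('pics/z.png',np.vstack([np.hstack(L[:2]),np.hstack(L[2:])])[...,::-1]);save(f,'zs');save(g,'zt')
for F,S in((f,((411,255),(326,308))),(g,((168,227),(215,140)))):
    for mk,s,z in(('red',S[0],60),('green',S[1],46)):
        c=blob(F,masks(F)[mk],s,14).reshape(-1,2)
        for zz in (z,):
            P=ray(F,c,zz)[:,:2].astype(np.float32);q=cv2.minEnclosingCircle(P);print(mk,zz,np.round(q[0],1),round(2*q[1],1))
E
```

```text
37.1667 [444.66162629 -15.0611488  198.71226437]
red 60 [450.  264.7] 43.7
green 46 [664.8 164.1] 38.6
red 60 [445.3 262.2] 39.4
green 46 [657.7 158.2] 36.5
```

View pics/z.png

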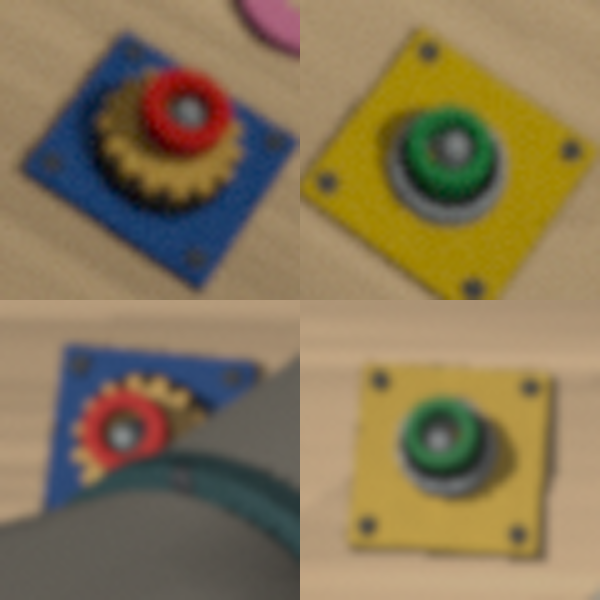

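View pics/zs.png

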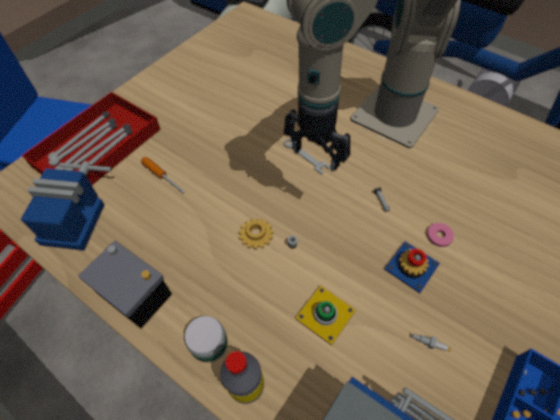

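Both stacks are closed with the post tip inside the top ring. The plug, socket and screwdriver are where they were, and the arm is clear. Handing in.

```bash
python3 -c "
from plant import ctrl
print(ctrl.finish_job())"
```

```text
the job is handed in; nothing more can be done
None
```

I put both hub sets on their posts and handed the job in at about 37 s; it reports no verdict. The blue post has the rubber ring, then the small sprocket hub up, then the red collar. The yellow post has the bearing, then the green sleeve.

**Checks that passed:**
- **Seating:** each part met its seat at the expected height, with 5–25 N of contact force. The last three seated within about 1 mm (sleeve 57.9, sprocket 54.1 and collar 68.1 mm at the tool).
- **Final pictures:** both stacks look closed and level, with each post tip inside the top ring's bore. The gripper was open and clear.
- **Bystanders:** the socket, spark plug and screwdriver look unmoved.

**What went wrong or disagreed:**
- **Sprocket slipped:** my first grip on the sprocket was too high and it slid about 20 mm along the bench. I found it still flat with its hub up, and regripped it lower.
- **Cameras disagree:** for the top rings they differ by 5–9 mm (collar x 450 and 445 mm, sleeve x 665 and 658 mm). Centring therefore rests on the posts passing through the bores, which allows at most about 3.5 mm of offset, not on those readings.
- **Blocked view:** the arm hid part of the blue stand in the last top picture, so that stack was checked mainly in the scene view.

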